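# Weigh the shortbread batch, pack it and seal the biscuit box

### The arm

A 6-joint arm with a two-finger parallel gripper is mounted at the origin on the work surface. World frame = base frame: x ahead of the robot, y to its left, z up, the work surface at z = 0. Lengths are in m, angles in rad, forces in N, time in s.
With the tool pointing down it reaches from about 0.375 to 0.9 m from the base axis. Payload 3.1 kg.
Tool frame: the origin (TCP) lies midway between the tips of the shut fingers; the grasp point (between the pads) lies 19 mm behind it (manip.grasp_offset is the distance from the TCP to the grasp point, in m); z points along the fingers, y is the line along which they close (so a half turn about z gives the same grasp; the last joint's range is limited). The gripper opens to 85 mm and grips with 20 to 120 N. Pads are 22 mm wide; open, the fingers measure 114 mm over their backs; the gripper's body (76 mm by 85 mm) begins 54 mm behind the grasp point. The pads swing forward as they close: fully open they stand 13 mm farther back than shut.
Start: joints at [-1.444, 0.527, 1.433, -0, 1.181, -0.178], TCP at [0.188, -0.596, 0.231] pointing down, gripper open.
Joint ranges: [-3.08, 3.08], [-0.75, 2.2], [0.22, 2.44], [-1.43, 4.57], [0, 2.65], [-2.85, 2.85]. Speed limits (rad/s): [2.79, 2.79, 3.14, 3.14, 3.14, 3.14].

### API

Orientations are given as a unit quaternion [x, y, z, w].
In Python, from station import sensors, cams, order, manip gives the robot as it stands.
- The arm moves only by the tool move_arm, never from a script. Its argument "targets" is a list of rows, each an object of numbers: "dx", "dy", "dz": the shift along the world's x, y, z normalised to -1 to 1, where 1 is 25 mm; "rx", "ry", "rz": the turn, a rotation vector about the world's x, y, z normalised to -1 to 1, where 1 is 30 degrees. A call has exactly 10 rows; each row shifts and turns the commanded pose from where the row before left it; what a row does not reach is not made up. A row lasts 1/8 s, in which the tool goes at most 62.5 mm and 10.7 degrees, less where a joint would pass 70% of its speed; a pose out of reach is approached as far as the arm can. A call with a number of a shift or a turn outside -1 to 1 is refused whole. A call with a gripper value outside its range is refused whole. "claw" is the opening in per cent of the stroke, from 0 (shut) to 100 (fully open), set as the call begins (left out, the last holds). The fingers move at their own pace and stop on an object; "newtons" is the grip in N (left out, the last holds). Time passes only in rows, so rows that do not move let the fingers close, or fill a call up. It gives the time, the measured TCP pose, the force, the opening and the grip force at its end, in the units of the state.
- sensors.sense(): the state, without advancing time (a new reading comes with each control period).
- cams.snapshot(name): name is "scene" or "side" or "wrist"; returns the picture (400x640x3 uint8, red, green, blue); there is no depth.
- cams.camera_model(name): a dict with "fx", "fy", "cx", "cy" (pixels), "extrinsics" (4x4, takes a point from world to camera coordinates). Camera axes: x right, y down, z forward; pixel columns grow to the right and rows downward; lengths in m; the calibration is good to about 2 mm. A picture is of the moment at which its call begins: read the wrist's pose just before it. camera_model takes no time and is no camera call; for the wrist camera it gives the pose at the moment of the call.
- order.sign_off(): hands the job in; it is judged then, once.
The state is a dict: "t": time; "q": joint angles; "qd": joint speeds; "tau": joint torques, N m; "tcp_pos": TCP position; "tool_rot": TCP orientation; "force": force on the tool from outside, world axes, zero at the start; "ft_torque": the same for the moment, N m; "finger_gap": opening from 0.0 (shut) to 1.0 (fully open); "gripper_force": force on a finger pad.
Only numpy, scipy, OpenCV 4.12 (cv2) and the standard library are available. Lean on these libraries where they do the work, as an engineer would, in place of code of your own. Each camera call takes 0.05 s, during which the arm holds its last target. There are 200 camera calls.

### The job

Weigh the baked shortbread and pack it away: set the wooden tray with all its biscuits on the bench scale, so that it stands flat on the steel platform with no edge overhanging, and let go. Then, leaving the tray centred on the scale like that, put every biscuit in the steel box, shut the box's lid and turn its sealing knob clockwise until the seal is fully tight and the knob's clutch clicks and slips. Leave the mould, the cup and the cutter alone.

Things in the scene. Friction and masses are not known exactly. Their poses are not given: they have to be found in the camera images.
- scale_top (a point): Centre of the top of the bench scale's flat steel platform, 45 mm above the table. Platform 270 mm (x) by 200 mm (y); x, y are its own axes, z up. Rigid and fixed to the table. A low grey display console, lower than the platform (36 mm high), sticks out 60 mm beyond its -x edge.
- tray_center (a point): Centre, half-way up, of a loose shallow beech tray (about 0.32 kg): outside 230 mm (own x) by 160 mm (own y) by 36 mm high. Its two long sides (at own y +80 and -80 mm) are upright walls 9 mm thick and 36 mm high; its two ends (own x) have only low lips, 9 mm thick and 12 mm high; the floor is 6 mm thick; the inside is 212 by 142 mm. It can be lifted with its biscuits by pinching the middle of one long wall from above. Starts on the table with the biscuits in it.
- tray_c0 (a point): Outer bottom corner of the tray at own x +115 mm, own y +80 mm; 18 mm below tray_center.
- tray_c1 (a point): Outer bottom corner of the tray at own x +115 mm, own y -80 mm; 18 mm below tray_center.
- tray_c2 (a point): Outer bottom corner of the tray at own x -115 mm, own y -80 mm; 18 mm below tray_center.
- tray_c3 (a point): Outer bottom corner of the tray at own x -115 mm, own y +80 mm; 18 mm below tray_center.
- biscuit1_center (a point): Centre, half-way up, of a thick round shortbread biscuit, hard, 40 mm across (42 mm over the crimped edge that is only seen), 26 mm high, about 40 g, loose, starting upright on the tray's floor. Three to five of the five alike are there; the others are absent.
- biscuit2_center (a point): Centre, half-way up, of a thick round shortbread biscuit, hard, 40 mm across (42 mm over the crimped edge that is only seen), 26 mm high, about 40 g, loose, starting upright on the tray's floor. Three to five of the five alike are there; the others are absent.
- biscuit3_center (a point): Centre, half-way up, of a thick round shortbread biscuit, hard, 40 mm across (42 mm over the crimped edge that is only seen), 26 mm high, about 40 g, loose, starting upright on the tray's floor. Three to five of the five alike are there; the others are absent.
- biscuit4_center (a point): Centre, half-way up, of a thick round shortbread biscuit, hard, 40 mm across (42 mm over the crimped edge that is only seen), 26 mm high, about 40 g, loose, starting upright on the tray's floor. Three to five of the five alike are there; the others are absent.
- biscuit5_center (a point): Centre, half-way up, of a thick round shortbread biscuit, hard, 40 mm across (42 mm over the crimped edge that is only seen), 26 mm high, about 40 g, loose, starting upright on the tray's floor. Three to five of the five alike are there; the others are absent.
- box_in (a point): Centre of the inner floor, 6 mm above the table, of the steel biscuit box, fixed to the table: outside 150 mm (own x) by 190 mm (own y) by 72 mm high, walls and floor 6 mm, so the inside is 138 by 178 mm and 66 mm deep. Own -x is its front, where the lid's free edge comes down; the lid is hinged along the +x wall.
- lid_hinge (a point): Middle of the lid's hinge line (along the box's y), at the top of the box's +x wall, 72.5 mm above the table. Frame turns with the lid.
- lid_edge (a point): Middle of the free edge of the lid, on its outer face. The lid is a flat white plate 194 mm wide, 152 mm from hinge to edge and 8 mm thick (its frame as lid_hinge: the plate runs along -x from the hinge, outer face towards +z, 8 mm out from the hinge line).
- lid (a joint): Lid angle (rad): 0 shut flat on the box, 1.8 its stop, leaning back past upright. Starts open. A stiff friction hinge: it stays where it is left; about 3 to 5 N at the free edge moves it.
- knob_grip (a point): Middle of the upright grip bar of the sealing knob, on the knob's axis. Frame turns with the knob: x along the bar, z along the knob's axis, away from the lid. The bar is 54 mm long, 14 mm wide, 26 mm high (this point is half-way up it) on a round skirt 61 mm across; the knob's axis stands square on the middle of the lid's outer face (75 mm from the hinge), and the bar's top is 41.5 mm above that face. The bar starts at varying angles.
- seal (a joint): Turn of the sealing cam under the knob (rad): grows as the knob is turned clockwise (seen from above the shut lid) up to its stop at 2.3, where the seal is fully tight. It starts somewhere from 0 to 1.0, loose. Turns with about 0.15 N m.
- knob (a joint): Slip of the knob's torque clutch (rad): 0 at the start; stays near 0 while the cam turns; once the cam is at its stop and the torque passes about 0.3 N m, the spring pawl clicks over a tooth and this grows by 0.52 (one tooth) for every click. It stays where it has clicked to.
- mould: Bystander: wooden biscuit mould, round head 76 mm across, 30 mm high, with a 100 mm handle, beyond the work; leave it alone. Origin under the middle of its head.
- cup: Bystander: small steel cup, 72 mm across, 55 mm high; leave it alone. Origin under its middle.
- cutter: Bystander: round pastry cutter ring, 70 mm across, 35 mm high; leave it alone. Origin under its middle.
Not all that is in view belongs to the job. Leave any turquoise look-alike of the part that bears biscuit1_center alone.

How it is judged:
On the way, in this order (a step that is already met when the one before it is completed fails the run):
1. the tray, with every biscuit in it, stands on the scale platform, no edge overhanging, let go (x of tray_c0 in the frame of scale_top between -0.135 and 0.135 m and y of tray_c0 in the frame of scale_top between -0.1 and 0.1 m and z of tray_c0 in the frame of scale_top between -0.005 and 0.006 m and x of tray_c1 in the frame of scale_top between -0.135 and 0.135 m and y of tray_c1 in the frame of scale_top between -0.1 and 0.1 m and z of tray_c1 in the frame of scale_top between -0.005 and 0.006 m and x of tray_c2 in the frame of scale_top between -0.135 and 0.135 m and y of tray_c2 in the frame of scale_top between -0.1 and 0.1 m and z of tray_c2 in the frame of scale_top between -0.005 and 0.006 m and x of tray_c3 in the frame of scale_top between -0.135 and 0.135 m and y of tray_c3 in the frame of scale_top between -0.1 and 0.1 m and z of tray_c3 in the frame of scale_top between -0.005 and 0.006 m and x of biscuit1_center in the frame of tray_center between -0.106 and 0.106 m and y of biscuit1_center in the frame of tray_center between -0.071 and 0.071 m and z of biscuit1_center in the frame of tray_center between -0.018 and 0.045 m and x of biscuit2_center in the frame of tray_center between -0.106 and 0.106 m and y of biscuit2_center in the frame of tray_center between -0.071 and 0.071 m and z of biscuit2_center in the frame of tray_center between -0.018 and 0.045 m and x of biscuit3_center in the frame of tray_center between -0.106 and 0.106 m and y of biscuit3_center in the frame of tray_center between -0.071 and 0.071 m and z of biscuit3_center in the frame of tray_center between -0.018 and 0.045 m and x of biscuit4_center in the frame of tray_center between -0.106 and 0.106 m and y of biscuit4_center in the frame of tray_center between -0.071 and 0.071 m and z of biscuit4_center in the frame of tray_center between -0.018 and 0.045 m and x of biscuit5_center in the frame of tray_center between -0.106 and 0.106 m and y of biscuit5_center in the frame of tray_center between -0.071 and 0.071 m and z of biscuit5_center in the frame of tray_center between -0.018 and 0.045 m and contact force between the fingers and tray below 0.2 N and linear speed of tray below 0.03 m/s), for 0.4 s.
2. every biscuit lies in the box, let go (x of biscuit1_center in the frame of box_in between -0.069 and 0.069 m and y of biscuit1_center in the frame of box_in between -0.089 and 0.089 m and z of biscuit1_center in the frame of box_in between 0 and 0.062 m and x of biscuit2_center in the frame of box_in between -0.069 and 0.069 m and y of biscuit2_center in the frame of box_in between -0.089 and 0.089 m and z of biscuit2_center in the frame of box_in between 0 and 0.062 m and x of biscuit3_center in the frame of box_in between -0.069 and 0.069 m and y of biscuit3_center in the frame of box_in between -0.089 and 0.089 m and z of biscuit3_center in the frame of box_in between 0 and 0.062 m and x of biscuit4_center in the frame of box_in between -0.069 and 0.069 m and y of biscuit4_center in the frame of box_in between -0.089 and 0.089 m and z of biscuit4_center in the frame of box_in between 0 and 0.062 m and x of biscuit5_center in the frame of box_in between -0.069 and 0.069 m and y of biscuit5_center in the frame of box_in between -0.089 and 0.089 m and z of biscuit5_center in the frame of box_in between 0 and 0.062 m and contact force between the fingers and biscuit1 below 0.2 N and contact force between the fingers and biscuit2 below 0.2 N and contact force between the fingers and biscuit3 below 0.2 N and contact force between the fingers and biscuit4 below 0.2 N and contact force between the fingers and biscuit5 below 0.2 N), for 0.2 s.
3. the lid is shut (value of joint lid below 0.06 rad), for 0.2 s.
4. the knob is turned until the seal is tight and the clutch has clicked (value of joint lid below 0.06 rad and value of joint seal above 2.15 rad and value of joint knob above 0.42 rad), for 0.1 s.
At the end, for the whole second after the job is handed in: Every biscuit is in the box, the lid is shut (within 0.06 rad), the seal is at its stop (above 2.15 of 2.3 rad), the clutch has slipped at least one tooth (above 0.42 rad), and the empty tray stands flat on the scale platform with all four bottom corners inside the platform's outline; all at rest (all of step 4 and x of tray_c0 in the frame of scale_top between -0.135 and 0.135 m and y of tray_c0 in the frame of scale_top between -0.1 and 0.1 m and z of tray_c0 in the frame of scale_top between -0.005 and 0.006 m and x of tray_c1 in the frame of scale_top between -0.135 and 0.135 m and y of tray_c1 in the frame of scale_top between -0.1 and 0.1 m and z of tray_c1 in the frame of scale_top between -0.005 and 0.006 m and x of tray_c2 in the frame of scale_top between -0.135 and 0.135 m and y of tray_c2 in the frame of scale_top between -0.1 and 0.1 m and z of tray_c2 in the frame of scale_top between -0.005 and 0.006 m and x of tray_c3 in the frame of scale_top between -0.135 and 0.135 m and y of tray_c3 in the frame of scale_top between -0.1 and 0.1 m and z of tray_c3 in the frame of scale_top between -0.005 and 0.006 m and x of biscuit1_center in the frame of box_in between -0.069 and 0.069 m and y of biscuit1_center in the frame of box_in between -0.089 and 0.089 m and z of biscuit1_center in the frame of box_in between 0 and 0.062 m and x of biscuit2_center in the frame of box_in between -0.069 and 0.069 m and y of biscuit2_center in the frame of box_in between -0.089 and 0.089 m and z of biscuit2_center in the frame of box_in between 0 and 0.062 m and x of biscuit3_center in the frame of box_in between -0.069 and 0.069 m and y of biscuit3_center in the frame of box_in between -0.089 and 0.089 m and z of biscuit3_center in the frame of box_in between 0 and 0.062 m and x of biscuit4_center in the frame of box_in between -0.069 and 0.069 m and y of biscuit4_center in the frame of box_in between -0.089 and 0.089 m and z of biscuit4_center in the frame of box_in between 0 and 0.062 m and x of biscuit5_center in the frame of box_in between -0.069 and 0.069 m and y of biscuit5_center in the frame of box_in between -0.089 and 0.089 m and z of biscuit5_center in the frame of box_in between 0 and 0.062 m and linear speed of each of biscuit1, biscuit2, biscuit3, biscuit4, biscuit5, tray below 0.03 m/s); the robot touches nothing.
It fails at once if the mould, the cup or the cutter is pushed more than 30 mm away (distance of any of mould, cup, cutter from where it was at the start of the episode above 0.03 m).
Of biscuit1, biscuit2, biscuit3, biscuit4, biscuit5 only 3 to 5 are there at a start; the rules pass over those that are not, and their reading is None.
At some moment in a run one of biscuit1, biscuit2, biscuit3, biscuit4, biscuit5, tray may be knocked a few centimetres aside while the robot is not near it.
It also fails if it takes over 210 s, if anything falls off the work surface, if the arm or the gripper's body presses on something with over 40 N, if the wrist force passes 120 N, or if a joint passes its speed limit or range.

## Working session

There is one attempt and no reset: what is moved stays moved. The work goes in short steps, Python scripts to look and compute and a tool call to move; the robot and the scene stay as the last step left them, time stands still between calls to the robot, and variables do not carry over. Pictures are saved under pics/ and viewed, at most 14 in all, crops included, and the job is handed in when it is done.

Besides the shell and the picture viewer there is one more tool, called after "Request:" as name(argument=value, ...), one argument or row to a line, values as JSON. move_arm: Moves the arm, as the interface text tells. Scaled input: -1 to 1 covers 25 mm each way for a shift and 30 degrees each way for a turn. Its arguments: {"type":"object","properties":{"targets":{"type":"array"},"claw":{"type":"number"},"newtons":{"type":"number"}},"required":["targets"]}

```bash
ls; mkdir -p pics; python3 - <<'E'
from station import sensors,cams,order,manip
import cv2,numpy as np
s=sensors.sense();print({k:np.round(v,3).tolist() for k,v in s.items()}, manip.grasp_offset)
for n in("scene","side"):
    cv2.imwrite(f"pics/{n}0.png",cams.snapshot(n)[:,:,::-1]); m=cams.camera_model(n); print(n,m["fx"],m["cx"],m["cy"]);print(np.round(m["extrinsics"],3))
E
```

```text
pics
{'t': 0.0, 'q': [-1.445, 0.528, 1.434, 0.0, 1.181, -0.178], 'qd': [0.001, 0.001, -0.0, -0.001, 0.002, -0.0], 'tau': [0.0, -44.235, -17.803, -0.0, 0.008, -0.0], 'tcp_pos': [0.187, -0.595, 0.23], 'tool_rot': [0.988, 0.152, 0.0, -0.001], 'force': [-0.045, 0.458, -0.086], 'ft_torque': [-0.006, -0.043, -0.03], 'gripper_force': 0.0, 'finger_gap': 0.998} 0.0187
scene 420.1210246938172 319.31795644365303 198.6124671662928
[[-0.466  0.885 -0.009  0.278]
 [ 0.72   0.374 -0.585 -0.375]
 [-0.514 -0.279 -0.811  1.446]
 [ 0.     0.     0.     1.   ]]
side 440.28981268979715 309.41031494635644 195.19296063959283
[[ 0.892 -0.451  0.02  -0.543]
 [-0.278 -0.585 -0.762  0.213]
 [ 0.355  0.675 -0.647  1.082]
 [ 0.     0.     0.     1.   ]]
```

View pics/scene0.png

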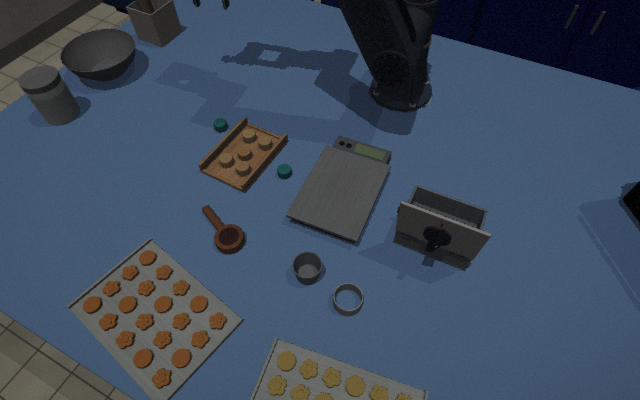

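View pics/side0.png

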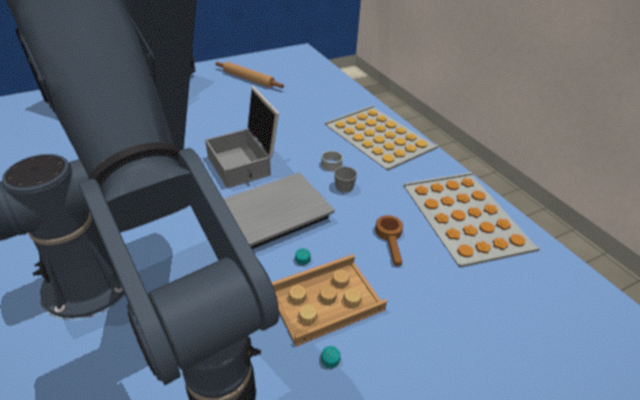

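The scene picture shows the tray at about (244,155) with five biscuits at (249,134), (265,142), (245,154), (227,160) and (243,170). The scale is at (340,190) with its console at the top right. The box is at (440,210), with the lid leaning open and the knob at (437,236). The cup is at (307,267), the cutter at (348,298) and the mould at (229,238).

What could be taken for biscuits: the turquoise pucks at (220,125) and (285,171), which are decoys, and the cookies on the two baking sheets. I choose the five beige ones in the tray. The side view agrees.

```bash
cat > h.py <<'E'
from station import sensors,cams,order,manip
import cv2,numpy as np
from scipy.spatial.transform import Rotation as R
def model(n):
    m=cams.camera_model(n);K=np.array([[m["fx"],0,m["cx"]],[0,m["fy"],m["cy"]],[0,0,1]]);return K,np.array(m["extrinsics"])
def ray(M,p):
    K,E=M;d=E[:3,:3].T@np.linalg.solve(K,[p[0],p[1],1]);return -E[:3,:3].T@E[:3,3],d
def onz(M,p,z):
    c,d=ray(M,p);return c+d*(z-c[2])/d[2]
def proj(M,X):
    K,E=M;q=K@(E[:3,:3]@np.asarray(X,float)+E[:3,3]);return q[:2]/q[2]
def tri(obs):
    A=np.zeros((3,3));b=np.zeros(3)
    for M,p in obs:
        c,d=ray(M,p);d=d/np.linalg.norm(d);P=np.eye(3)-np.outer(d,d);A+=P;b+=P@c
    return np.linalg.solve(A,b)
def shot(n,name=None):
    M=model(n);im=cams.snapshot(n)[:,:,::-1].copy()
    if name: cv2.imwrite(f"pics/{name}.png",im)
    return M,im
def st():
    s=sensors.sense();print("t",round(s["t"],2),"tcp",np.round(s["tcp_pos"],4),"F",np.round(s["force"],1),"gap",round(s["finger_gap"],3),"gf",round(s["gripper_force"],1),"q",np.round(s["q"],2),"yaxis",np.round(R.from_quat(s["tool_rot"]).as_matrix()[:,1],3));return s
E
python3 - <<'E'
from h import *
a=cv2.imread("pics/scene0.png")[110:270,190:500];b=cv2.imread("pics/side0.png")[80:350,200:400]
cv2.imwrite("pics/c1.png",cv2.resize(a,None,fx=2.58,fy=2.58,interpolation=cv2.INTER_CUBIC))
# tray & biscuit masks
for n in("scene","side"):
    im=cv2.imread(f"pics/{n}0.png");h=cv2.cvtColor(im,cv2.COLOR_BGR2HSV);M=model(n)
    m=cv2.inRange(h,(5,70,40),(25,255,255))
    c,_=cv2.findContours(m,cv2.RETR_EXTERNAL,cv2.CHAIN_APPROX_NONE)
    for k in c:
        if cv2.contourArea(k)>800:
            r=cv2.approxPolyDP(cv2.convexHull(k),4,True)[:,0];print(n,cv2.contourArea(k),r.tolist())
    p={"scene":[(249,134),(265,142),(245,154),(227,160),(243,170),(244,180)],"side":[(297,293),(340,277),(327,297),(307,313),(351,297)]}[n]
    for q in p: print(q,h[q[1],q[0]],np.round(onz(M,q,.03),3))
M=model("scene")
for q in [(345,145),(390,157),(352,238),(290,212)]: print("scale",np.round(onz(M,q,.045),3))
E
```

```text
scene 2837.0 [[245, 117], [286, 138], [242, 191], [201, 171], [199, 164]]
(249, 134) [ 20 104 115] [ 0.44  -0.326  0.03 ]
(265, 142) [ 19 115 111] [ 0.446 -0.265  0.03 ]
(245, 154) [ 15 120 113] [ 0.514 -0.291  0.03 ]
(227, 160) [ 20 105 114] [ 0.557 -0.325  0.03 ]
(243, 170) [ 18 115 106] [ 0.568 -0.262  0.03 ]
(244, 180) [ 15 114 110] [ 0.597 -0.239  0.03 ]
side 5805.5 [[353, 255], [385, 300], [384, 308], [295, 344], [272, 283]]
(297, 293) [ 18 124 197] [ 0.437 -0.274  0.03 ]
(340, 277) [ 17 127 201] [ 0.551 -0.277  0.03 ]
(327, 297) [ 17 122 188] [ 0.494 -0.315  0.03 ]
(307, 313) [ 20 111 205] [ 0.433 -0.334  0.03 ]
(351, 297) [ 19 120 200] [ 0.545 -0.34   0.03 ]
scale [ 0.359 -0.04   0.045]
scale [0.342 0.095 0.045]
scale [0.636 0.113 0.045]
scale [ 0.639 -0.064  0.045]
```

View pics/c1.png

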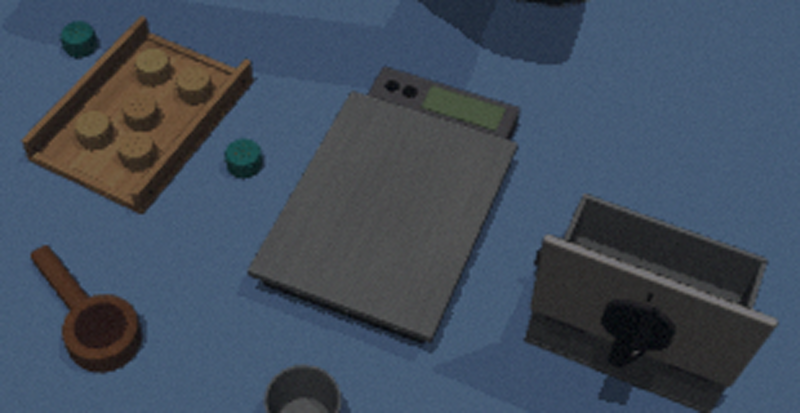

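```bash
python3 - <<'E'
from h import *
M=model("scene");S=model("side")
f=lambda u,v:(190+u/2.58,110+v/2.58)
for nm,u,z in [("scaleTL",(350,95),.045),("TR",(516,143),.045),("BR",(430,335),.045),("BL",(250,270),.045),
 ("trayL far top",(145,19),.036),("trayL near top",(25,143),.036),("trayR far top",(251,62),.036),("trayR near top",(140,195),.036),
 ("turqR",(243,148),.026),("turqL",(80,30),.026),
 ("box backL",(585,197),.072),("box backR",(766,262),.072),("lidTL",(545,237),.21),("lidTR",(776,322),.21),("lidBL",(527,345),.05),("lidBR",(720,405),.05)]:
    print(nm,np.round(f(*u)),np.round(onz(M,f(*u),z),3))
# side view triangulations: tray corners
for p in [(353,257),(384,300),(295,337),(272,283)]: print("side",np.round(onz(S,p,.036),3), np.round(onz(S,p,.0),3))
b=[(249,134),(265,142),(245,154),(227,160),(243,170)];s=[(307,313),(297,293),(327,297),(351,297),(340,277)]
for p,q in zip(b,s):
    X=tri([(M,p),(S,q)]);print("bis",np.round(X,3),np.round(proj(M,X)-p,1))
E
cd pics; python3 -c "
import cv2
a=cv2.imread('side0.png')[80:350,190:400];cv2.imwrite('c2.png',cv2.resize(a,None,fx=2.2,fy=2.2,interpolation=cv2.INTER_CUBIC))"
```

```text
scaleTL [326. 147.] [ 0.392 -0.087  0.045]
TR [390. 165.] [0.371 0.107 0.045]
BR [357. 240.] [0.635 0.126 0.045]
BL [287. 215.] [ 0.65  -0.067  0.045]
trayL far top [246. 117.] [ 0.387 -0.37   0.036]
trayL near top [200. 165.] [ 0.614 -0.379  0.036]
trayR far top [287. 134.] [ 0.391 -0.218  0.036]
trayR near top [244. 186.] [ 0.616 -0.224  0.036]
turqR [284. 167.] [ 0.502 -0.164  0.026]
turqL [221. 122.] [ 0.432 -0.437  0.026]
box backL [417. 186.] [0.429 0.203 0.072]
box backR [487. 212.] [0.423 0.388 0.072]
lidTL [401. 202.] [0.596 0.203 0.21 ]
lidTR [491. 235.] [0.589 0.396 0.21 ]
lidBL [394. 244.] [0.605 0.213 0.05 ]
lidBR [469. 267.] [0.582 0.394 0.05 ]
side [ 0.61  -0.24   0.036] [ 0.629 -0.214  0.   ]
side [ 0.606 -0.384  0.036] [ 0.626 -0.364  0.   ]
side [ 0.381 -0.38   0.036] [ 0.391 -0.36   0.   ]
side [ 0.394 -0.226  0.036] [ 0.404 -0.2    0.   ]
bis [ 0.435 -0.33   0.024] [-0.  0.]
bis [ 0.439 -0.269  0.022] [ 0.1 -0. ]
bis [ 0.502 -0.303  0.012] [-0.1  0. ]
bis [ 0.55  -0.333  0.018] [ 0. -0.]
bis [ 0.558 -0.269  0.017] [ 0.5 -0.2]
```

View pics/c2.png

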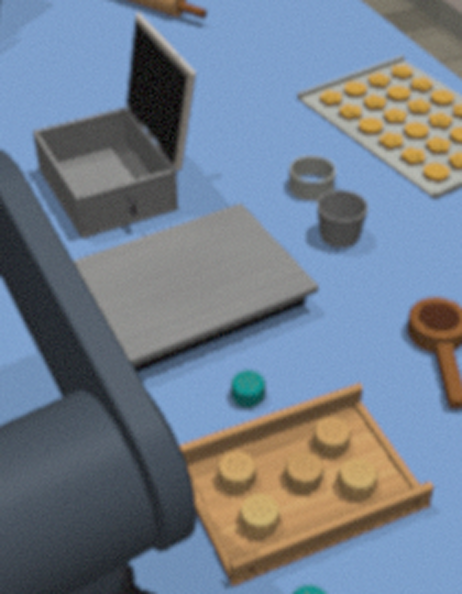

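Tray centre is about (0.502,-0.299) with yaw about -2°. Scale centre is about (0.512,0.020) with yaw about +4.2°. In the crop the five chosen objects are beige biscuits, and both turquoise pucks lie outside the tray. I'm going above the tray's +y wall.

Request:
move_arm(
  targets=[
    {"dx": 0.84,"dy": 1,"rz": -0.064},
    {"dx": 0.84,"dy": 1,"rz": -0.064},
    {"dx": 0.84,"dy": 1,"rz": -0.064},
    {"dx": 0.84,"dy": 1,"rz": -0.064},
    {"dx": 0.84,"dy": 1,"rz": -0.064},
    {"dx": 0.84,"dy": 1,"rz": -0.064},
    {"dx": 0.84,"dy": 1,"rz": -0.064},
    {"dx": 0.84,"dy": 1,"rz": -0.064},
    {"dx": 0.84,"dy": 1,"rz": -0.064},
    {"dx": 0.84,"dy": 1,"rz": -0.064},
  ],
  claw=45,
)

```text
schema error: expected keys dx, dy, dz, rx, ry, rz
```

Request:
move_arm(
  targets=[
    {"dx": 0.52,"dy": 0.59,"dz": -0.2},
    {"dx": 0.52,"dy": 0.59,"dz": -0.2},
    {"dx": 0.52,"dy": 0.59,"dz": -0.2},
    {"dx": 0.52,"dy": 0.59,"dz": -0.2},
    {"dx": 0.52,"dy": 0.59,"dz": -0.2},
    {"dx": 0.52,"dy": 0.59,"dz": -0.2},
    {"dx": 0.52,"dy": 0.59,"dz": -0.2},
    {"dx": 0.52,"dy": 0.59,"dz": -0.2},
    {},
    {},
  ],
)

```text
schema error: expected keys dx, dy, dz, rx, ry, rz
```

```bash
python3 - <<'E'
from h import *
st();M,im=shot("wrist","w1");print(np.round(M[0],1),np.round(M[1],3))
h=cv2.cvtColor(im,cv2.COLOR_BGR2HSV);m=cv2.inRange(h,(5,70,40),(25,255,255));c,_=cv2.findContours(m,cv2.RETR_EXTERNAL,cv2.CHAIN_APPROX_NONE)
k=max(c,key=cv2.contourArea);r=cv2.approxPolyDP(cv2.convexHull(k),5,True)[:,0]
for p in r: print(p,np.round(onz(M,p,.036),3))
E
```

```text
t 0.1 tcp [ 0.1875 -0.5955  0.2304] F [-0.   0.7  0.3] gap 0.999 gf 0.0 q [-1.44  0.53  1.43  0.    1.18 -0.18] yaxis [ 0.3   -0.954 -0.002]
[[312.    0.  318.6]
 [  0.  312.  201.8]
 [  0.    0.    1. ]] [[ 0.3   -0.954 -0.002 -0.624]
 [-0.913 -0.288  0.29  -0.037]
 [-0.278 -0.085 -0.957  0.38 ]
 [ 0.     0.     0.     1.   ]]
[613 351] [ 0.082 -1.035  0.036]
[639 373] [ 0.061 -1.089  0.036]
[639 384] [ 0.044 -1.1    0.036]
[609 357] [ 0.072 -1.035  0.036]
```

View pics/w1.png

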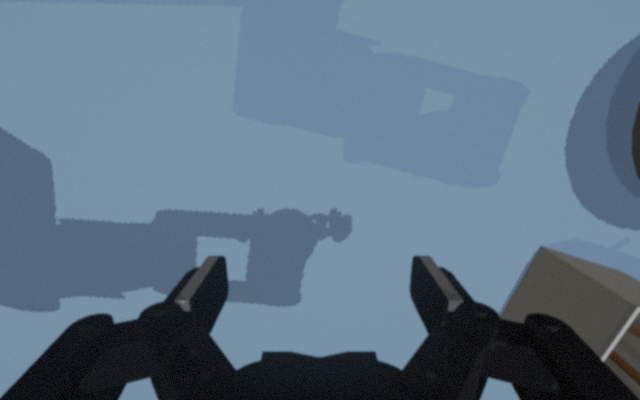

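The move was refused because every row needs all six keys. The wrist picture only shows the empty start spot, so I'm sending the moves again.

Request:
move_arm(
  targets=[
    {"dx": 0.84,"dy": 1,"dz": 0,"rx": 0,"ry": 0,"rz": -0.064},
    {"dx": 0.84,"dy": 1,"dz": 0,"rx": 0,"ry": 0,"rz": -0.064},
    {"dx": 0.84,"dy": 1,"dz": 0,"rx": 0,"ry": 0,"rz": -0.064},
    {"dx": 0.84,"dy": 1,"dz": 0,"rx": 0,"ry": 0,"rz": -0.064},
    {"dx": 0.84,"dy": 1,"dz": 0,"rx": 0,"ry": 0,"rz": -0.064},
    {"dx": 0.84,"dy": 1,"dz": 0,"rx": 0,"ry": 0,"rz": -0.064},
    {"dx": 0.84,"dy": 1,"dz": 0,"rx": 0,"ry": 0,"rz": -0.064},
    {"dx": 0.84,"dy": 1,"dz": 0,"rx": 0,"ry": 0,"rz": -0.064},
    {"dx": 0.84,"dy": 1,"dz": 0,"rx": 0,"ry": 0,"rz": -0.064},
    {"dx": 0.84,"dy": 1,"dz": 0,"rx": 0,"ry": 0,"rz": -0.064},
  ],
  claw=45,
)

```text
t: 1.4
tcp_pos: [0.3981, -0.3452, 0.2311]
tool_rot: [1.0, -0.016, -0.0, -0.0]
force: [-0.1, -0.2, 0.0]
finger_gap: 0.448
gripper_force: 0.0
```

Request:
move_arm(
  targets=[
    {"dx": 0.52,"dy": 0.59,"dz": -0.2,"rx": 0,"ry": 0,"rz": 0},
    {"dx": 0.52,"dy": 0.59,"dz": -0.2,"rx": 0,"ry": 0,"rz": 0},
    {"dx": 0.52,"dy": 0.59,"dz": -0.2,"rx": 0,"ry": 0,"rz": 0},
    {"dx": 0.52,"dy": 0.59,"dz": -0.2,"rx": 0,"ry": 0,"rz": 0},
    {"dx": 0.52,"dy": 0.59,"dz": -0.2,"rx": 0,"ry": 0,"rz": 0},
    {"dx": 0.52,"dy": 0.59,"dz": -0.2,"rx": 0,"ry": 0,"rz": 0},
    {"dx": 0.52,"dy": 0.59,"dz": -0.2,"rx": 0,"ry": 0,"rz": 0},
    {"dx": 0.52,"dy": 0.59,"dz": -0.2,"rx": 0,"ry": 0,"rz": 0},
    {"dx": 0,"dy": 0,"dz": 0,"rx": 0,"ry": 0,"rz": 0},
    {"dx": 0,"dy": 0,"dz": 0,"rx": 0,"ry": 0,"rz": 0},
  ],
)

```text
t: 2.65
tcp_pos: [0.5016, -0.2283, 0.1913]
tool_rot: [1.0, -0.015, -0.0, 0.0]
force: [0.1, 0.0, 0.7]
finger_gap: 0.45
gripper_force: 0.0
```

```bash
python3 - <<'E'
from h import *
st();M,im=shot("wrist","w2");print(np.round(M[1],3))
h=cv2.cvtColor(im,cv2.COLOR_BGR2HSV);m=cv2.inRange(h,(5,70,40),(25,255,255));c,_=cv2.findContours(m,cv2.RETR_EXTERNAL,cv2.CHAIN_APPROX_NONE)
k=max(c,key=cv2.contourArea);r=cv2.approxPolyDP(cv2.convexHull(k),5,True)[:,0]
for p in r: print(p,np.round(onz(M,p,.036),3))
E
```

```text
t 2.65 tcp [ 0.5016 -0.2283  0.1913] F [0.1 0.  0.7] gap 0.45 gf 0.0 q [-0.63  0.48  1.66 -0.    1.    0.97] yaxis [-0.03 -1.    0.  ]
[[-0.03  -1.     0.    -0.213]
 [-0.956  0.029  0.291  0.461]
 [-0.291  0.008 -0.957  0.489]
 [ 0.     0.     0.     1.   ]]
[496  62] [ 0.609 -0.387  0.036]
[462 286] [ 0.385 -0.38   0.036]
[319 287] [ 0.389 -0.225  0.036]
[319  61] [ 0.615 -0.232  0.036]
```

View pics/w2.png

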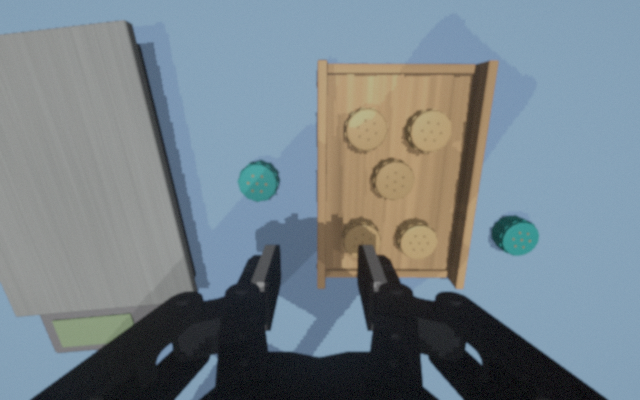

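The wrist view shows the tray with its +y wall at columns 318–328 and five biscuits. The turquoise pucks are outside at (258,182) and (518,237). The wall centre is about 4.7 mm towards -y from the tool plane, so I'm descending and pinching.

Request:
move_arm(
  targets=[
    {"dx": 0,"dy": -0.1,"dz": -0.72,"rx": 0,"ry": 0,"rz": 0},
    {"dx": 0,"dy": -0.09,"dz": -0.72,"rx": 0,"ry": 0,"rz": 0},
    {"dx": 0,"dy": 0,"dz": -0.72,"rx": 0,"ry": 0,"rz": 0},
    {"dx": 0,"dy": 0,"dz": -0.72,"rx": 0,"ry": 0,"rz": 0},
    {"dx": 0,"dy": 0,"dz": -0.72,"rx": 0,"ry": 0,"rz": 0},
    {"dx": 0,"dy": 0,"dz": -0.72,"rx": 0,"ry": 0,"rz": 0},
    {"dx": 0,"dy": 0,"dz": -0.72,"rx": 0,"ry": 0,"rz": 0},
    {"dx": 0,"dy": 0,"dz": -0.72,"rx": 0,"ry": 0,"rz": 0},
    {"dx": 0,"dy": 0,"dz": -0.72,"rx": 0,"ry": 0,"rz": 0},
    {"dx": 0,"dy": 0,"dz": -0.7,"rx": 0,"ry": 0,"rz": 0},
  ],
  claw=35,
)

```text
t: 3.95
tcp_pos: [0.5016, -0.2335, 0.0111]
tool_rot: [1.0, -0.015, 0.0, 0.0]
force: [-0.4, -0.2, -0.4]
finger_gap: 0.352
gripper_force: 0.0
```

Request:
move_arm(
  targets=[
    {"dx": 0,"dy": 0,"dz": 0,"rx": 0,"ry": 0,"rz": 0},
    {"dx": 0,"dy": 0,"dz": 0,"rx": 0,"ry": 0,"rz": 0},
    {"dx": 0,"dy": 0,"dz": 0,"rx": 0,"ry": 0,"rz": 0},
    {"dx": 0,"dy": 0,"dz": 0,"rx": 0,"ry": 0,"rz": 0},
    {"dx": 0,"dy": 0,"dz": 0,"rx": 0,"ry": 0,"rz": 0},
    {"dx": 0,"dy": 0,"dz": 0,"rx": 0,"ry": 0,"rz": 0},
    {"dx": 0,"dy": 0,"dz": 0,"rx": 0,"ry": 0,"rz": 0},
    {"dx": 0,"dy": 0,"dz": 0,"rx": 0,"ry": 0,"rz": 0},
    {"dx": 0,"dy": 0,"dz": 0,"rx": 0,"ry": 0,"rz": 0},
    {"dx": 0,"dy": 0,"dz": 0,"rx": 0,"ry": 0,"rz": 0},
  ],
  claw=0,
  newtons=110,
)

```text
t: 5.2
tcp_pos: [0.5016, -0.2329, 0.0118]
tool_rot: [1.0, -0.015, 0.0, -0.0]
force: [-0.6, 1.7, -3.5]
finger_gap: 0.081
gripper_force: 107.5
```

Request:
move_arm(
  targets=[
    {"dx": 0,"dy": 0,"dz": 0.1,"rx": 0,"ry": 0,"rz": 0},
    {"dx": 0,"dy": 0,"dz": 0.3,"rx": 0,"ry": 0,"rz": 0},
    {"dx": 0,"dy": 0,"dz": 0.5,"rx": 0,"ry": 0,"rz": 0},
    {"dx": 0,"dy": 0,"dz": 0.5,"rx": 0,"ry": 0,"rz": 0},
    {"dx": 0,"dy": 0,"dz": 0.5,"rx": 0,"ry": 0,"rz": 0},
    {"dx": 0,"dy": 0,"dz": 0.5,"rx": 0,"ry": 0,"rz": 0},
    {"dx": 0,"dy": 0,"dz": 0.5,"rx": 0,"ry": 0,"rz": 0},
    {"dx": 0,"dy": 0,"dz": 0.5,"rx": 0,"ry": 0,"rz": 0},
    {"dx": 0,"dy": 0,"dz": 0.4,"rx": 0,"ry": 0,"rz": 0},
    {"dx": 0,"dy": 0,"dz": 0.2,"rx": 0,"ry": 0,"rz": 0},
  ],
)

```text
t: 6.45
tcp_pos: [0.5018, -0.2331, 0.1126]
tool_rot: [1.0, -0.015, 0.0, 0.0]
force: [-0.4, -0.2, -4.8]
finger_gap: 0.08
gripper_force: 107.7
```

Request:
move_arm(
  targets=[
    {"dx": 0,"dy": 0.2,"dz": 0,"rx": 0,"ry": 0,"rz": 0.02},
    {"dx": 0,"dy": 0.5,"dz": 0,"rx": 0,"ry": 0,"rz": 0.02},
    {"dx": 0,"dy": 0.7,"dz": 0,"rx": 0,"ry": 0,"rz": 0.02},
    {"dx": 0,"dy": 0.7,"dz": 0,"rx": 0,"ry": 0,"rz": 0.02},
    {"dx": 0,"dy": 0.7,"dz": 0,"rx": 0,"ry": 0,"rz": 0.02},
    {"dx": 0,"dy": 0.7,"dz": 0,"rx": 0,"ry": 0,"rz": 0.02},
    {"dx": 0,"dy": 0.7,"dz": 0,"rx": 0,"ry": 0,"rz": 0.02},
    {"dx": 0,"dy": 0.7,"dz": 0,"rx": 0,"ry": 0,"rz": 0.02},
    {"dx": 0,"dy": 0.5,"dz": 0,"rx": 0,"ry": 0,"rz": 0.02},
    {"dx": 0,"dy": 0.2,"dz": 0,"rx": 0,"ry": 0,"rz": 0.02},
  ],
)

```text
t: 7.7
tcp_pos: [0.5015, -0.092, 0.1118]
tool_rot: [0.999, 0.038, -0.0, 0.0]
force: [-0.5, 0.3, -4.8]
finger_gap: 0.077
gripper_force: 107.6
```

```bash
python3 - <<'E'
from h import *
s=st();M,im=shot("wrist");A,a=shot("side")
a=a[150:350,200:420]
v=np.zeros((600,640,3),np.uint8);v[:400]=im;v[400:,:220]=a
cv2.imwrite("pics/w3.png",v);np.save("w3.npy",M[1])
E
```

```text
t 7.7 tcp [ 0.5015 -0.092   0.1118] F [-0.5  0.3 -4.8] gap 0.077 gf 107.6 q [-0.4   0.56  1.83 -0.    0.75  1.09] yaxis [ 0.076 -0.997  0.   ]
```

View pics/w3.png

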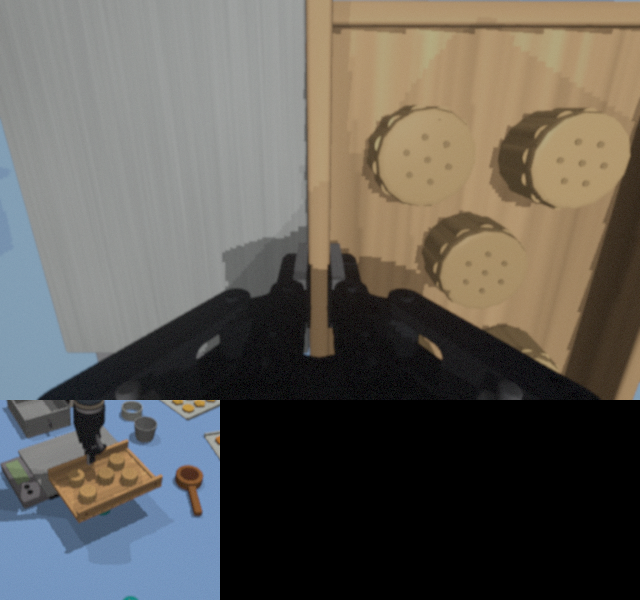

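```bash
python3 - <<'E'
from h import *
K,E=model("wrist");W3=(K,np.load("w3.npy"))
W2=(K,np.array([[-.03,-1,0,-.213],[-.956,.029,.291,.461],[-.291,.008,-.957,.489],[0,0,0,1]]))
a=cv2.imread("pics/w3.png");b=cv2.imread("pics/w2.png")
# edges by gradient along rows
for r in (150,200,250,300,340):
    g=cv2.GaussianBlur(a[r-1:r+2].astype(float).mean(0)[None],(5,1),0)[0];d=np.abs(np.diff(g[:90,0]-g[:90,2]));u=d.argmax()+.5;print("w3 +y edge",r,u,np.round(onz(W3,(u,r),.045),4))
for r in (40,80,120,160,200,240):
    x0=100+int(.22*r);g=cv2.GaussianBlur(b[r-1:r+2].astype(float).mean(0)[None],(5,1),0)[0,x0:x0+60];d=np.abs(np.diff(g.sum(1)));u=x0+d.argmax()+.5;print("w2 -y edge",r,u,np.round(onz(W2,(u,r),.045),4))
for p in [(65,352)]: print("near +y corner",np.round(onz(W3,p,.045),4))
for p in [(130,22),(18,315),(195,292)]: print("w2",p,np.round(onz(W2,p,.045),4))
cv2.imwrite("pics/c3.png",np.hstack([cv2.resize(b[0:120,80:200],None,fx=3,fy=3),cv2.resize(b[240:360,0:140],None,fx=3,fy=3)]))
E
```

```text
w3 +y edge 150 9.5 [0.533 0.118 0.045]
w3 +y edge 200 23.5 [0.4982 0.1156 0.045 ]
w3 +y edge 250 37.5 [0.4599 0.1129 0.045 ]
w3 +y edge 300 51.5 [0.4174 0.11   0.045 ]
w3 +y edge 340 62.5 [0.38   0.1076 0.045 ]
w2 -y edge 40 135.5 [ 0.6346 -0.0791  0.045 ]
w2 -y edge 80 140.5 [ 0.6034 -0.0771  0.045 ]
w2 -y edge 120 150.5 [ 0.5698 -0.0795  0.045 ]
w2 -y edge 160 160.5 [ 0.5338 -0.0821  0.045 ]
w2 -y edge 200 170.5 [ 0.4949 -0.0849  0.045 ]
w2 -y edge 240 180.5 [ 0.4528 -0.0878  0.045 ]
near +y corner [0.3681 0.1074 0.045 ]
w2 (130, 22) [ 0.648  -0.0772  0.045 ]
w2 (18, 315) [0.37   0.1029 0.045 ]
w2 (195, 292) [ 0.3928 -0.0937  0.045 ]
```

View pics/c3.png

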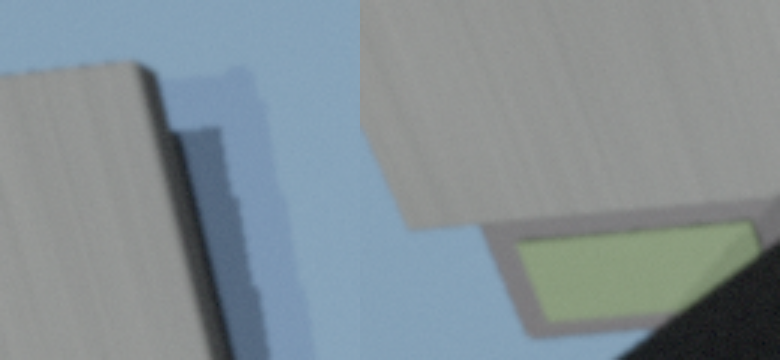

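The lift is good: all five biscuits are in and the tray is level. Scale centre is about (0.5085,0.016) with yaw 4.0°. The TCP needs to go to (0.505,0.091), then down 54 mm.

Request:
move_arm(
  targets=[
    {"dx": 0,"dy": 0.3,"dz": 0,"rx": 0,"ry": 0,"rz": 0},
    {"dx": 0.02,"dy": 0.6,"dz": 0,"rx": 0,"ry": 0,"rz": 0},
    {"dx": 0.02,"dy": 0.9,"dz": 0,"rx": 0,"ry": 0,"rz": -0.01},
    {"dx": 0.02,"dy": 0.93,"dz": 0,"rx": 0,"ry": 0,"rz": 0},
    {"dx": 0.02,"dy": 0.9,"dz": 0,"rx": 0,"ry": 0,"rz": 0},
    {"dx": 0.02,"dy": 0.9,"dz": 0,"rx": 0,"ry": 0,"rz": 0},
    {"dx": 0.02,"dy": 0.9,"dz": 0,"rx": 0,"ry": 0,"rz": 0},
    {"dx": 0.02,"dy": 0.9,"dz": 0,"rx": 0,"ry": 0,"rz": 0},
    {"dx": 0,"dy": 0.7,"dz": 0,"rx": 0,"ry": 0,"rz": 0},
    {"dx": 0,"dy": 0.3,"dz": 0,"rx": 0,"ry": 0,"rz": 0},
  ],
)

```text
t: 9.05
tcp_pos: [0.5049, 0.0915, 0.1118]
tool_rot: [0.999, 0.035, -0.0, -0.0]
force: [-0.1, 0.5, -4.6]
finger_gap: 0.079
gripper_force: 107.6
```

Request:
move_arm(
  targets=[
    {"dx": 0,"dy": 0,"dz": -0.1,"rx": 0,"ry": 0,"rz": 0},
    {"dx": 0,"dy": 0,"dz": -0.3,"rx": 0,"ry": 0,"rz": 0},
    {"dx": 0,"dy": 0,"dz": -0.3,"rx": 0,"ry": 0,"rz": 0},
    {"dx": 0,"dy": 0,"dz": -0.3,"rx": 0,"ry": 0,"rz": 0},
    {"dx": 0,"dy": 0,"dz": -0.3,"rx": 0,"ry": 0,"rz": 0},
    {"dx": 0,"dy": 0,"dz": -0.3,"rx": 0,"ry": 0,"rz": 0},
    {"dx": 0,"dy": 0,"dz": -0.2,"rx": 0,"ry": 0,"rz": 0},
    {"dx": 0,"dy": 0,"dz": -0.15,"rx": 0,"ry": 0,"rz": 0},
    {"dx": 0,"dy": 0,"dz": -0.1,"rx": 0,"ry": 0,"rz": 0},
    {"dx": 0,"dy": 0,"dz": -0.05,"rx": 0,"ry": 0,"rz": 0},
  ],
)

```text
t: 10.3
tcp_pos: [0.5051, 0.0904, 0.0593]
tool_rot: [0.999, 0.035, 0.0, 0.0]
force: [-0.1, -0.1, -4.4]
finger_gap: 0.082
gripper_force: 107.8
```

Request:
move_arm(
  targets=[
    {"dx": 0,"dy": 0.02,"dz": -0.03,"rx": 0,"ry": 0,"rz": 0},
    {"dx": 0,"dy": 0.02,"dz": -0.03,"rx": 0,"ry": 0,"rz": 0},
    {"dx": 0,"dy": 0,"dz": -0.03,"rx": 0,"ry": 0,"rz": 0},
    {"dx": 0,"dy": 0,"dz": -0.02,"rx": 0,"ry": 0,"rz": 0},
    {"dx": 0,"dy": 0,"dz": 0,"rx": 0,"ry": 0,"rz": 0},
    {"dx": 0,"dy": 0,"dz": 0,"rx": 0,"ry": 0,"rz": 0},
    {"dx": 0,"dy": 0,"dz": 0,"rx": 0,"ry": 0,"rz": 0},
    {"dx": 0,"dy": 0,"dz": 0,"rx": 0,"ry": 0,"rz": 0},
    {"dx": 0,"dy": 0,"dz": 0,"rx": 0,"ry": 0,"rz": 0},
    {"dx": 0,"dy": 0,"dz": 0,"rx": 0,"ry": 0,"rz": 0},
  ],
)

```text
t: 11.55
tcp_pos: [0.5052, 0.0913, 0.0566]
tool_rot: [0.999, 0.035, 0.0, 0.0]
force: [0.3, 0.9, -3.2]
finger_gap: 0.083
gripper_force: 108.1
```

Request:
move_arm(
  targets=[
    {"dx": 0,"dy": 0,"dz": 0,"rx": 0,"ry": 0,"rz": 0},
    {"dx": 0,"dy": 0,"dz": 0,"rx": 0,"ry": 0,"rz": 0},
    {"dx": 0,"dy": 0,"dz": 0,"rx": 0,"ry": 0,"rz": 0},
    {"dx": 0,"dy": 0,"dz": 0,"rx": 0,"ry": 0,"rz": 0},
    {"dx": 0,"dy": 0,"dz": 0,"rx": 0,"ry": 0,"rz": 0},
    {"dx": 0,"dy": 0,"dz": 0,"rx": 0,"ry": 0,"rz": 0},
    {"dx": 0,"dy": 0,"dz": 0.3,"rx": 0,"ry": 0,"rz": 0},
    {"dx": 0,"dy": 0,"dz": 0.6,"rx": 0,"ry": 0,"rz": 0},
    {"dx": 0,"dy": 0,"dz": 1,"rx": 0,"ry": 0,"rz": 0},
    {"dx": 0,"dy": 0,"dz": 1,"rx": 0,"ry": 0,"rz": 0},
  ],
  claw=30,
  newtons=40,
)

```text
t: 12.8
tcp_pos: [0.5052, 0.0913, 0.1307]
tool_rot: [0.999, 0.035, 0.0, 0.0]
force: [-0.2, 0.6, 0.2]
finger_gap: 0.301
gripper_force: 0.0
```

Request:
move_arm(
  targets=[
    {"dx": -0.5,"dy": -0.6,"dz": 0.8,"rx": 0,"ry": 0,"rz": 0},
    {"dx": -0.5,"dy": -0.6,"dz": 0.8,"rx": 0,"ry": 0,"rz": 0},
    {"dx": -0.3,"dy": -0.6,"dz": 0.8,"rx": 0,"ry": 0,"rz": 0},
    {"dx": -0.3,"dy": -0.6,"dz": 0.8,"rx": 0,"ry": 0,"rz": 0},
    {"dx": -0.3,"dy": -0.6,"dz": 0.8,"rx": 0,"ry": 0,"rz": 0},
    {"dx": 0,"dy": 0,"dz": 0.5,"rx": 0,"ry": 0,"rz": 0},
    {"dx": 0,"dy": 0,"dz": 0,"rx": 0,"ry": 0,"rz": 0},
    {"dx": 0,"dy": 0,"dz": 0,"rx": 0,"ry": 0,"rz": 0},
    {"dx": 0,"dy": 0,"dz": 0,"rx": 0,"ry": 0,"rz": 0},
    {"dx": 0,"dy": 0,"dz": 0,"rx": 0,"ry": 0,"rz": 0},
  ],
)

```text
t: 14.05
tcp_pos: [0.4574, 0.0166, 0.2409]
tool_rot: [0.999, 0.035, -0.001, -0.0]
force: [-0.2, 0.1, 0.2]
finger_gap: 0.298
gripper_force: 0.0
```

```bash
python3 - <<'E'
from h import *
st();M,im=shot("wrist","w4");np.save("w4.npy",M[1])
E
```

```text
t 14.05 tcp [0.4574 0.0166 0.2409] F [-0.2  0.1  0.2] gap 0.298 gf 0.0 q [-0.21  0.29  1.82  0.    1.03  1.29] yaxis [ 0.07  -0.998 -0.   ]
```

View pics/w4.png

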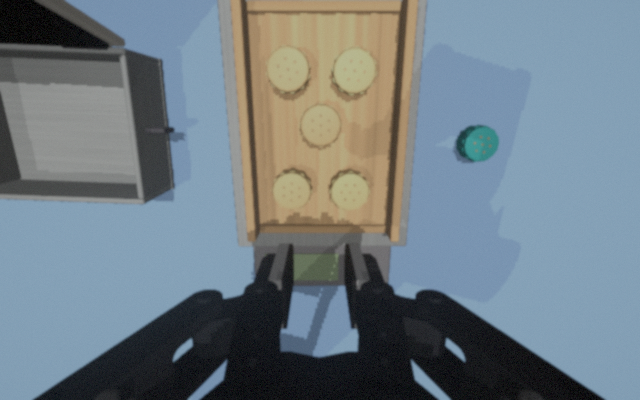

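The tray stands on the platform with a margin all round. Five biscuits are at about (288,68), (354,70), (321,125), (292,190) and (350,190). The box opening is on the left, with its -y wall top near column 130.

```bash
cat >> h.py <<'E'
def bis(M,im,z=.077,rmin=8):
    # biscuit tops: pale yellow discs found by colour, rays cast on the top plane; centre, radius in mm
    h=cv2.cvtColor(cv2.GaussianBlur(im,(5,5),0),cv2.COLOR_BGR2HSV)
    m=cv2.inRange(h,(17,50,60),(30,140,255));m=cv2.morphologyEx(m,cv2.MORPH_OPEN,np.ones((5,5)));m=cv2.morphologyEx(m,cv2.MORPH_CLOSE,np.ones((7,7)))
    out=[]
    for k in cv2.findContours(m,cv2.RETR_EXTERNAL,cv2.CHAIN_APPROX_NONE)[0]:
        (u,v),r=cv2.minEnclosingCircle(k);a=cv2.contourArea(k)
        if r>rmin and a>.6*3.14*r*r:
            X=onz(M,(u,v),z);out.append((np.round(X[:2],4),round(u),round(v),round(r,1),round(a/(3.14*r*r),2)))
    return out
E
python3 - <<'E'
from h import *
im=cv2.imread("pics/w4.png");M=(model("wrist")[0],np.load("w4.npy"))
h=cv2.cvtColor(im,cv2.COLOR_BGR2HSV)
for p in [(288,60),(354,66),(321,125),(292,188),(350,188),(321,60),(320,180),(270,125),(370,110),(252,125),(398,125)]: print(p,h[p[1],p[0]])
for b in bis(M,im): print(b)
for nm,p,z in [("plat nearR",(406,245),.045),("plat nearL",(240,244),.045),("tray near L top",(248,240),.081),("tray nearR top",(390,237),.081),("tray lip bottom",(320,238),.045),
 ("box nearR",(145,201),.072),("box farR",(126,46),.072),("box near L",(0,192),.072)]: print(nm,np.round(onz(M,p,z),4))
cv2.imwrite("pics/c4.png",cv2.resize(im[0:260,0:420],None,fx=1.9,fy=1.9))
E
```

```text
(288, 60) [ 27  63 182]
(354, 66) [ 30  56 181]
(321, 125) [ 21  81 174]
(292, 188) [ 24  72 184]
(350, 188) [ 26  70 182]
(321, 60) [ 23  76 181]
(320, 180) [ 21  79 183]
(270, 125) [ 17  95 158]
(370, 110) [ 17  93 178]
(252, 125) [13 75 82]
(398, 125) [ 18  96 101]
plat nearR [ 0.3828 -0.0918  0.045 ]
plat nearL [0.3704 0.1044 0.045 ]
tray near L top [0.3928 0.0872 0.081 ]
tray nearR top [ 0.4066 -0.0615  0.081 ]
tray lip bottom [0.3847 0.0105 0.045 ]
box nearR [0.4255 0.1966 0.072 ]
box farR [0.5724 0.2001 0.072 ]
box near L [0.4249 0.3454 0.072 ]
```

```bash
cat >> h.py <<'E'
def hou(M,im,z=.077,lim=None):
    # biscuit tops as circles of the known radius, centre cast on plane z
    g=cv2.medianBlur(cv2.cvtColor(im,cv2.COLOR_BGR2GRAY),5);K,E=M
    c=-E[:3,:3].T@E[:3,3];r=K[0,0]*.0205/((c[2]-z))*1.0
    cs=cv2.HoughCircles(g,cv2.HOUGH_GRADIENT,1,r*1.6,param1=60,param2=13,minRadius=int(r*.85),maxRadius=int(r*1.2))
    o=[]
    for u,v,q in ([] if cs is None else cs[0]):
        X=onz(M,(u,v),z)
        if lim is None or (lim[0]<X[0]<lim[1] and lim[2]<X[1]<lim[3]): o.append((np.round(X[:2],4).tolist(),round(float(u)),round(float(v)),round(float(q),1)))
    return o
E
python3 - <<'E'
from h import *
im=cv2.imread("pics/w4.png");M=(model("wrist")[0],np.load("w4.npy"))
for b in hou(M,im,lim=(.39,.64,-.08,.11)): print(b)
A,a=shot("scene","s1");cv2.imwrite("pics/c4.png",cv2.resize(a[120:270,260:500],None,fx=3,fy=3,interpolation=cv2.INTER_CUBIC))
E
```

```text
([0.515, 0.0193], 320, 126, 18.6)
([0.5623, 0.0537], 286, 70, 21.0)
([0.5665, -0.0071], 354, 70, 21.0)
([0.4519, -0.0147], 350, 192, 17.4)
([0.4488, 0.0442], 292, 190, 17.7)
```

View pics/c4.png

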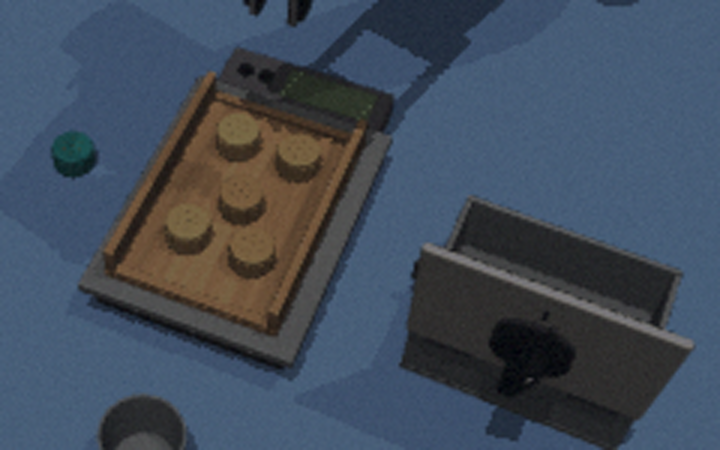

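The tray is well inside the platform with all five biscuits in it. I'm turning the tool 90° so it closes along x, and going over the biscuit at (0.449,0.044).

Request:
move_arm(
  targets=[
    {"dx": -0.03,"dy": 0.11,"dz": -0.2,"rx": 0,"ry": 0,"rz": 0.333},
    {"dx": -0.03,"dy": 0.11,"dz": -0.2,"rx": 0,"ry": 0,"rz": 0.333},
    {"dx": -0.03,"dy": 0.11,"dz": -0.2,"rx": 0,"ry": 0,"rz": 0.333},
    {"dx": -0.03,"dy": 0.11,"dz": -0.2,"rx": 0,"ry": 0,"rz": 0.333},
    {"dx": -0.03,"dy": 0.11,"dz": -0.2,"rx": 0,"ry": 0,"rz": 0.333},
    {"dx": -0.03,"dy": 0.11,"dz": -0.2,"rx": 0,"ry": 0,"rz": 0.333},
    {"dx": -0.03,"dy": 0.11,"dz": -0.2,"rx": 0,"ry": 0,"rz": 0.333},
    {"dx": -0.03,"dy": 0.11,"dz": -0.2,"rx": 0,"ry": 0,"rz": 0.333},
    {"dx": -0.03,"dy": 0.11,"dz": -0.2,"rx": 0,"ry": 0,"rz": 0.333},
    {"dx": -0.03,"dy": 0.11,"dz": -0.2,"rx": 0,"ry": 0,"rz": 0},
  ],
  claw=58,
)

```text
t: 15.4
tcp_pos: [0.4501, 0.044, 0.1912]
tool_rot: [0.684, 0.73, -0.0, -0.0]
force: [-0.2, 0.4, 0.3]
finger_gap: 0.581
gripper_force: 0.0
```

```bash
python3 - <<'E'
from h import *
st();M,im=shot("wrist","w5");np.save("w5.npy",M[1])
for b in hou(M,im): print(b)
E
```

```text
t 15.4 tcp [0.4501 0.044  0.1912] F [-0.2  0.4  0.3] gap 0.581 gf 0.0 q [-0.15  0.36  1.9  -0.    0.89 -0.22] yaxis [ 0.998  0.065 -0.   ]
([0.4514, -0.0086], 316, 254, 24.0)
([0.5593, -0.0035], 434, 256, 25.1)
([0.6877, 0.0616], 596, 196, 28.4)
([0.5108, 0.0262], 386, 222, 21.6)
([0.7237, -0.1208], 574, 368, 21.6)
([0.3599, 0.0078], 214, 230, 28.4)
([0.4463, 0.0449], 314, 196, 21.7)
([0.5532, 0.0563], 440, 192, 21.7)
([0.6181, -0.1317], 470, 372, 28.4)
```

View pics/w5.png

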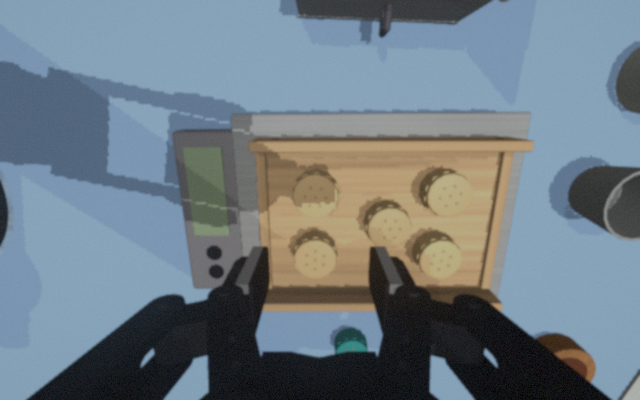

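The wrist view shows the whole tray, with biscuits at (316,193), (446,192), (388,225), (317,258) and (440,258). I'm picking the first.

Request:
move_arm(
  targets=[
    {"dx": -0.08,"dy": 0.08,"dz": -0.7,"rx": 0,"ry": 0,"rz": 0},
    {"dx": 0,"dy": 0,"dz": -0.7,"rx": 0,"ry": 0,"rz": 0},
    {"dx": 0,"dy": 0,"dz": -0.7,"rx": 0,"ry": 0,"rz": 0},
    {"dx": 0,"dy": 0,"dz": -0.7,"rx": 0,"ry": 0,"rz": 0},
    {"dx": 0,"dy": 0,"dz": -0.7,"rx": 0,"ry": 0,"rz": 0},
    {"dx": 0,"dy": 0,"dz": -0.7,"rx": 0,"ry": 0,"rz": 0},
    {"dx": 0,"dy": 0,"dz": -0.7,"rx": 0,"ry": 0,"rz": 0},
    {"dx": 0,"dy": 0,"dz": -0.5,"rx": 0,"ry": 0,"rz": 0},
    {"dx": 0,"dy": 0,"dz": -0.15,"rx": 0,"ry": 0,"rz": 0},
    {"dx": 0,"dy": 0,"dz": 0,"rx": 0,"ry": 0,"rz": 0},
  ],
)

```text
t: 16.7
tcp_pos: [0.4482, 0.0458, 0.0528]
tool_rot: [0.683, 0.73, -0.0, -0.0]
force: [-0.1, 0.2, -0.4]
finger_gap: 0.584
gripper_force: 0.0
```

Request:
move_arm(
  targets=[
    {"dx": 0,"dy": 0,"dz": 0,"rx": 0,"ry": 0,"rz": 0},
    {"dx": 0,"dy": 0,"dz": 0,"rx": 0,"ry": 0,"rz": 0},
    {"dx": 0,"dy": 0,"dz": 0,"rx": 0,"ry": 0,"rz": 0},
    {"dx": 0,"dy": 0,"dz": 0,"rx": 0,"ry": 0,"rz": 0},
    {"dx": 0,"dy": 0,"dz": 0,"rx": 0,"ry": 0,"rz": 0},
    {"dx": 0,"dy": 0,"dz": 0.1,"rx": 0,"ry": 0,"rz": 0},
    {"dx": 0,"dy": 0,"dz": 0.4,"rx": 0,"ry": 0,"rz": 0},
    {"dx": 0,"dy": 0,"dz": 0.8,"rx": 0,"ry": 0,"rz": 0},
    {"dx": 0,"dy": 0,"dz": 1,"rx": 0,"ry": 0,"rz": 0},
    {"dx": 0,"dy": 0,"dz": 1,"rx": 0,"ry": 0,"rz": 0},
  ],
  claw=0,
  newtons=40,
)

```text
t: 17.95
tcp_pos: [0.4478, 0.0459, 0.1364]
tool_rot: [0.683, 0.731, -0.0, -0.0]
force: [-0.3, 0.6, -0.4]
finger_gap: 0.455
gripper_force: 40.2
```

Request:
move_arm(
  targets=[
    {"dx": 0.1,"dy": 1,"dz": 0,"rx": 0,"ry": 0,"rz": 0},
    {"dx": 0.1,"dy": 1,"dz": 0,"rx": 0,"ry": 0,"rz": 0},
    {"dx": 0.1,"dy": 1,"dz": 0,"rx": 0,"ry": 0,"rz": 0},
    {"dx": 0.1,"dy": 1,"dz": 0,"rx": 0,"ry": 0,"rz": 0},
    {"dx": 0.1,"dy": 1,"dz": 0,"rx": 0,"ry": 0,"rz": 0},
    {"dx": 0.1,"dy": 1,"dz": 0,"rx": 0,"ry": 0,"rz": 0},
    {"dx": 0.1,"dy": 1,"dz": 0,"rx": 0,"ry": 0,"rz": 0},
    {"dx": 0.1,"dy": 1,"dz": 0,"rx": 0,"ry": 0,"rz": 0},
    {"dx": 0.1,"dy": 1,"dz": 0,"rx": 0,"ry": 0,"rz": 0},
    {"dx": 0.1,"dy": 1,"dz": 0,"rx": 0,"ry": 0,"rz": 0},
  ],
)

```text
t: 19.2
tcp_pos: [0.4728, 0.2966, 0.1357]
tool_rot: [0.683, 0.731, -0.0, -0.0]
force: [0.4, 0.6, -0.8]
finger_gap: 0.452
gripper_force: 40.2
```

Request:
move_arm(
  targets=[
    {"dx": 0,"dy": 1,"dz": 0,"rx": 0,"ry": 0,"rz": 0},
    {"dx": 0,"dy": 1,"dz": 0,"rx": 0,"ry": 0,"rz": 0},
    {"dx": 0,"dy": 0.1,"dz": -0.4,"rx": 0,"ry": 0,"rz": 0},
    {"dx": 0,"dy": 0,"dz": -0.8,"rx": 0,"ry": 0,"rz": 0},
    {"dx": 0,"dy": 0,"dz": -0.8,"rx": 0,"ry": 0,"rz": 0},
    {"dx": 0,"dy": 0,"dz": -0.8,"rx": 0,"ry": 0,"rz": 0},
    {"dx": 0,"dy": 0,"dz": -0.8,"rx": 0,"ry": 0,"rz": 0},
    {"dx": 0,"dy": 0,"dz": -0.4,"rx": 0,"ry": 0,"rz": 0},
    {"dx": 0,"dy": 0,"dz": -0.2,"rx": 0,"ry": 0,"rz": 0},
    {"dx": 0,"dy": 0,"dz": 0,"rx": 0,"ry": 0,"rz": 0},
  ],
)

```text
t: 20.45
tcp_pos: [0.4731, 0.3481, 0.0303]
tool_rot: [0.683, 0.731, -0.0, -0.0]
force: [-0.3, -0.9, -0.5]
finger_gap: 0.453
gripper_force: 40.2
```

```bash
python3 - <<'E'
from h import *
st();A,a=shot("scene");B,b=shot("side")
cv2.imwrite("pics/c6.png",np.hstack([cv2.resize(a[150:290,360:520],(457,400)),cv2.resize(b[60:220,180:310],(325,400))]))
E
```

```text
t 20.45 tcp [0.4731 0.3481 0.0303] F [-0.3 -0.9 -0.5] gap 0.453 gf 40.2 q [ 0.44  0.77  1.66 -0.    0.71  0.38] yaxis [ 0.998  0.067 -0.   ]
```

View pics/c6.png

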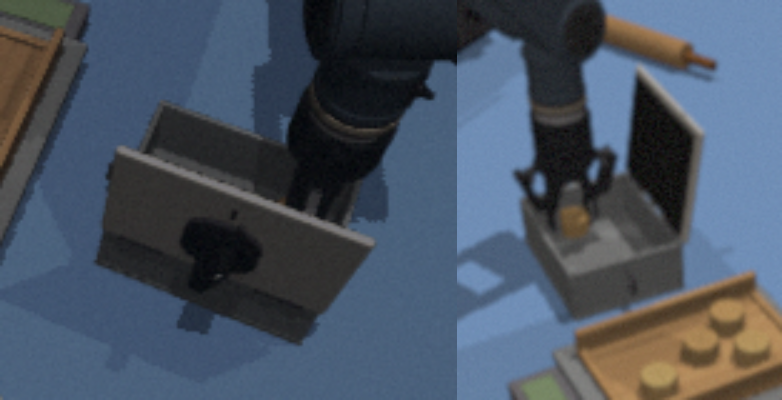

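In the box the biscuit hangs clear of the walls in the +y near corner. I'm releasing it and going back over the tray.

Request:
move_arm(
  targets=[
    {"dx": 0,"dy": 0,"dz": 0,"rx": 0,"ry": 0,"rz": 0},
    {"dx": 0,"dy": 0,"dz": 0,"rx": 0,"ry": 0,"rz": 0},
    {"dx": 0,"dy": 0,"dz": 0,"rx": 0,"ry": 0,"rz": 0},
    {"dx": 0,"dy": 0,"dz": 0.7,"rx": 0,"ry": 0,"rz": 0},
    {"dx": 0,"dy": 0,"dz": 1,"rx": 0,"ry": 0,"rz": 0},
    {"dx": 0,"dy": 0,"dz": 1,"rx": 0,"ry": 0,"rz": 0},
    {"dx": 0,"dy": -0.6,"dz": 1,"rx": 0,"ry": 0,"rz": 0},
    {"dx": 0,"dy": -1,"dz": 1,"rx": 0,"ry": 0,"rz": 0},
    {"dx": 0.2,"dy": -1,"dz": 1,"rx": 0,"ry": 0,"rz": 0},
    {"dx": 0.2,"dy": -1,"dz": 0.7,"rx": 0,"ry": 0,"rz": 0},
  ],
  claw=60,
)

```text
t: 21.8
tcp_pos: [0.4836, 0.2578, 0.1929]
tool_rot: [0.683, 0.731, 0.001, 0.001]
force: [0.1, 0.8, -0.3]
finger_gap: 0.598
gripper_force: 0.0
```

Request:
move_arm(
  targets=[
    {"dx": 0.4,"dy": -1,"dz": 0,"rx": 0,"ry": 0,"rz": 0},
    {"dx": 0.4,"dy": -1,"dz": 0,"rx": 0,"ry": 0,"rz": 0},
    {"dx": 0.4,"dy": -1,"dz": 0,"rx": 0,"ry": 0,"rz": 0},
    {"dx": 0.4,"dy": -1,"dz": 0,"rx": 0,"ry": 0,"rz": 0},
    {"dx": 0.4,"dy": -1,"dz": 0,"rx": 0,"ry": 0,"rz": 0},
    {"dx": 0.4,"dy": -1,"dz": 0,"rx": 0,"ry": 0,"rz": 0},
    {"dx": 0.4,"dy": -1,"dz": 0,"rx": 0,"ry": 0,"rz": 0},
    {"dx": 0.2,"dy": -0.8,"dz": 0,"rx": 0,"ry": 0,"rz": 0},
    {"dx": 0,"dy": -0.4,"dz": 0,"rx": 0,"ry": 0,"rz": 0},
    {"dx": 0,"dy": 0,"dz": 0,"rx": 0,"ry": 0,"rz": 0},
  ],
)

```text
t: 23.05
tcp_pos: [0.5577, 0.0531, 0.1905]
tool_rot: [0.683, 0.73, -0.0, -0.0]
force: [-0.3, 0.7, -0.5]
finger_gap: 0.603
gripper_force: 0.0
```

```bash
python3 - <<'E'
from h import *
st();M,im=shot("wrist","w7");np.save("w7.npy",M[1])
for b in hou(M,im,lim=(.39,.64,-.08,.11)): print(b)
E
```

```text
t 23.05 tcp [0.5577 0.0531 0.1905] F [-0.3  0.7 -0.5] gap 0.603 gf 0.0 q [-0.1   0.49  1.64  0.    1.01 -0.17] yaxis [ 0.998  0.067 -0.   ]
([0.4585, -0.0128], 204, 260, 28.4)
([0.5654, -0.0007], 322, 256, 22.4)
([0.5153, 0.0175], 268, 234, 22.5)
([0.5624, 0.0539], 324, 198, 21.6)
([0.4092, 0.0982], 138, 132, 21.7)
```

Request:
move_arm(
  targets=[
    {"dx": 0.16,"dy": 0.03,"dz": -0.7,"rx": 0,"ry": 0,"rz": 0},
    {"dx": 0,"dy": 0,"dz": -0.7,"rx": 0,"ry": 0,"rz": 0},
    {"dx": 0,"dy": 0,"dz": -0.7,"rx": 0,"ry": 0,"rz": 0},
    {"dx": 0,"dy": 0,"dz": -0.7,"rx": 0,"ry": 0,"rz": 0},
    {"dx": 0,"dy": 0,"dz": -0.7,"rx": 0,"ry": 0,"rz": 0},
    {"dx": 0,"dy": 0,"dz": -0.7,"rx": 0,"ry": 0,"rz": 0},
    {"dx": 0,"dy": 0,"dz": -0.7,"rx": 0,"ry": 0,"rz": 0},
    {"dx": 0,"dy": 0,"dz": -0.45,"rx": 0,"ry": 0,"rz": 0},
    {"dx": 0,"dy": 0,"dz": -0.15,"rx": 0,"ry": 0,"rz": 0},
    {"dx": 0,"dy": 0,"dz": 0,"rx": 0,"ry": 0,"rz": 0},
  ],
)

```text
t: 24.35
tcp_pos: [0.5622, 0.0541, 0.0527]
tool_rot: [0.683, 0.731, 0.0, 0.0]
force: [-0.2, -0.5, 0.5]
finger_gap: 0.603
gripper_force: 0.0
```

Request:
move_arm(
  targets=[
    {"dx": 0,"dy": 0,"dz": 0,"rx": 0,"ry": 0,"rz": 0},
    {"dx": 0,"dy": 0,"dz": 0,"rx": 0,"ry": 0,"rz": 0},
    {"dx": 0,"dy": 0,"dz": 0,"rx": 0,"ry": 0,"rz": 0},
    {"dx": 0,"dy": 0,"dz": 0,"rx": 0,"ry": 0,"rz": 0},
    {"dx": 0,"dy": 0,"dz": 0,"rx": 0,"ry": 0,"rz": 0},
    {"dx": 0,"dy": 0,"dz": 0.1,"rx": 0,"ry": 0,"rz": 0},
    {"dx": 0,"dy": 0,"dz": 0.4,"rx": 0,"ry": 0,"rz": 0},
    {"dx": 0,"dy": 0,"dz": 0.8,"rx": 0,"ry": 0,"rz": 0},
    {"dx": 0,"dy": 0,"dz": 1,"rx": 0,"ry": 0,"rz": 0},
    {"dx": 0,"dy": 0,"dz": 1,"rx": 0,"ry": 0,"rz": 0},
  ],
  claw=0,
)

```text
t: 25.6
tcp_pos: [0.5617, 0.0541, 0.1362]
tool_rot: [0.683, 0.731, -0.0, -0.0]
force: [0.7, -0.9, -0.3]
finger_gap: 0.455
gripper_force: 40.4
```

Request:
move_arm(
  targets=[
    {"dx": -0.35,"dy": 0.95,"dz": 0,"rx": 0,"ry": 0,"rz": 0},
    {"dx": -0.35,"dy": 0.95,"dz": 0,"rx": 0,"ry": 0,"rz": 0},
    {"dx": -0.35,"dy": 0.96,"dz": 0,"rx": 0,"ry": 0,"rz": 0},
    {"dx": -0.35,"dy": 0.96,"dz": 0,"rx": 0,"ry": 0,"rz": 0},
    {"dx": -0.35,"dy": 0.96,"dz": 0,"rx": 0,"ry": 0,"rz": 0},
    {"dx": -0.35,"dy": 0.96,"dz": 0,"rx": 0,"ry": 0,"rz": 0},
    {"dx": -0.35,"dy": 0.96,"dz": 0,"rx": 0,"ry": 0,"rz": 0},
    {"dx": -0.35,"dy": 0.96,"dz": 0,"rx": 0,"ry": 0,"rz": 0},
    {"dx": -0.35,"dy": 0.95,"dz": 0,"rx": 0,"ry": 0,"rz": 0},
    {"dx": -0.32,"dy": 0.95,"dz": 0,"rx": 0,"ry": 0,"rz": 0},
  ],
)

```text
t: 26.85
tcp_pos: [0.4747, 0.2938, 0.1356]
tool_rot: [0.683, 0.731, -0.0, -0.0]
force: [0.1, 0.4, -0.9]
finger_gap: 0.456
gripper_force: 40.4
```

Request:
move_arm(
  targets=[
    {"dx": 0,"dy": 0,"dz": -0.3,"rx": 0,"ry": 0,"rz": 0},
    {"dx": 0,"dy": 0,"dz": -0.8,"rx": 0,"ry": 0,"rz": 0},
    {"dx": 0,"dy": 0,"dz": -0.8,"rx": 0,"ry": 0,"rz": 0},
    {"dx": 0,"dy": 0,"dz": -0.8,"rx": 0,"ry": 0,"rz": 0},
    {"dx": 0,"dy": 0,"dz": -0.8,"rx": 0,"ry": 0,"rz": 0},
    {"dx": 0,"dy": 0,"dz": -0.4,"rx": 0,"ry": 0,"rz": 0},
    {"dx": 0,"dy": 0,"dz": -0.3,"rx": 0,"ry": 0,"rz": 0},
    {"dx": 0,"dy": 0,"dz": -0.05,"rx": 0,"ry": 0,"rz": 0},
    {"dx": 0,"dy": 0,"dz": 0,"rx": 0,"ry": 0,"rz": 0},
    {"dx": 0,"dy": 0,"dz": 0,"rx": 0,"ry": 0,"rz": 0},
  ],
)

```text
t: 28.1
tcp_pos: [0.4757, 0.2932, 0.0296]
tool_rot: [0.683, 0.731, 0.001, 0.0]
force: [-0.5, -0.0, -1.0]
finger_gap: 0.455
gripper_force: 40.4
```

Request:
move_arm(
  targets=[
    {"dx": 0,"dy": 0,"dz": 0,"rx": 0,"ry": 0,"rz": 0},
    {"dx": 0,"dy": 0,"dz": 0,"rx": 0,"ry": 0,"rz": 0},
    {"dx": 0,"dy": 0,"dz": 0,"rx": 0,"ry": 0,"rz": 0},
    {"dx": 0,"dy": 0,"dz": 0.7,"rx": 0,"ry": 0,"rz": 0},
    {"dx": 0,"dy": 0,"dz": 1,"rx": 0,"ry": 0,"rz": 0},
    {"dx": 0,"dy": 0,"dz": 1,"rx": 0,"ry": 0,"rz": 0},
    {"dx": 0,"dy": -0.6,"dz": 1,"rx": 0,"ry": 0,"rz": 0},
    {"dx": 0,"dy": -1,"dz": 1,"rx": 0,"ry": 0,"rz": 0},
    {"dx": 0.3,"dy": -1,"dz": 1,"rx": 0,"ry": 0,"rz": 0},
    {"dx": 0.3,"dy": -1,"dz": 0.7,"rx": 0,"ry": 0,"rz": 0},
  ],
  claw=60,
)

```text
t: 29.35
tcp_pos: [0.4908, 0.2025, 0.1915]
tool_rot: [0.683, 0.731, 0.001, 0.001]
force: [-0.1, -0.4, 1.2]
finger_gap: 0.596
gripper_force: 0.0
```

Request:
move_arm(
  targets=[
    {"dx": 0.4,"dy": -1,"dz": 0,"rx": 0,"ry": 0,"rz": 0},
    {"dx": 0.4,"dy": -1,"dz": 0,"rx": 0,"ry": 0,"rz": 0},
    {"dx": 0.4,"dy": -1,"dz": 0,"rx": 0,"ry": 0,"rz": 0},
    {"dx": 0.4,"dy": -1,"dz": 0,"rx": 0,"ry": 0,"rz": 0},
    {"dx": 0.4,"dy": -1,"dz": 0,"rx": 0,"ry": 0,"rz": 0},
    {"dx": 0.4,"dy": -1,"dz": 0,"rx": 0,"ry": 0,"rz": 0},
    {"dx": 0.4,"dy": -1,"dz": 0,"rx": 0,"ry": 0,"rz": 0},
    {"dx": 0.2,"dy": -0.8,"dz": 0,"rx": 0,"ry": 0,"rz": 0},
    {"dx": 0,"dy": -0.4,"dz": 0,"rx": 0,"ry": 0,"rz": 0},
    {"dx": 0,"dy": 0,"dz": 0,"rx": 0,"ry": 0,"rz": 0},
  ],
)

```text
t: 30.6
tcp_pos: [0.5649, -0.0022, 0.1892]
tool_rot: [0.683, 0.73, -0.0, -0.0]
force: [-0.2, 0.6, -0.5]
finger_gap: 0.605
gripper_force: 0.0
```

```bash
python3 - <<'E'
from h import *
st();M,im=shot("wrist","w8");np.save("w8.npy",M[1])
for b in hou(M,im,lim=(.39,.64,-.08,.11)): print(b)
E
```

```text
t 30.6 tcp [ 0.5649 -0.0022  0.1892] F [-0.2  0.6 -0.5] gap 0.605 gf 0.0 q [-0.2   0.5   1.63  0.    1.01 -0.27] yaxis [ 0.998  0.067 -0.   ]
([0.5658, -0.0075], 318, 204, 21.4)
([0.4503, -0.0161], 184, 206, 22.5)
([0.5158, 0.0205], 260, 168, 22.4)
```

Request:
move_arm(
  targets=[
    {"dx": 0.04,"dy": -0.18,"dz": -0.7,"rx": 0,"ry": 0,"rz": 0},
    {"dx": 0,"dy": 0,"dz": -0.7,"rx": 0,"ry": 0,"rz": 0},
    {"dx": 0,"dy": 0,"dz": -0.7,"rx": 0,"ry": 0,"rz": 0},
    {"dx": 0,"dy": 0,"dz": -0.7,"rx": 0,"ry": 0,"rz": 0},
    {"dx": 0,"dy": 0,"dz": -0.7,"rx": 0,"ry": 0,"rz": 0},
    {"dx": 0,"dy": 0,"dz": -0.7,"rx": 0,"ry": 0,"rz": 0},
    {"dx": 0,"dy": 0,"dz": -0.7,"rx": 0,"ry": 0,"rz": 0},
    {"dx": 0,"dy": 0,"dz": -0.41,"rx": 0,"ry": 0,"rz": 0},
    {"dx": 0,"dy": 0,"dz": -0.15,"rx": 0,"ry": 0,"rz": 0},
    {"dx": 0,"dy": 0,"dz": 0,"rx": 0,"ry": 0,"rz": 0},
  ],
)

```text
t: 31.9
tcp_pos: [0.5664, -0.0065, 0.0525]
tool_rot: [0.683, 0.731, 0.0, 0.0]
force: [-0.9, -0.1, -0.5]
finger_gap: 0.599
gripper_force: 0.0
```

Request:
move_arm(
  targets=[
    {"dx": 0,"dy": 0,"dz": 0,"rx": 0,"ry": 0,"rz": 0},
    {"dx": 0,"dy": 0,"dz": 0,"rx": 0,"ry": 0,"rz": 0},
    {"dx": 0,"dy": 0,"dz": 0,"rx": 0,"ry": 0,"rz": 0},
    {"dx": 0,"dy": 0,"dz": 0,"rx": 0,"ry": 0,"rz": 0},
    {"dx": 0,"dy": 0,"dz": 0,"rx": 0,"ry": 0,"rz": 0},
    {"dx": 0,"dy": 0,"dz": 0.1,"rx": 0,"ry": 0,"rz": 0},
    {"dx": 0,"dy": 0,"dz": 0.4,"rx": 0,"ry": 0,"rz": 0},
    {"dx": 0,"dy": 0,"dz": 0.8,"rx": 0,"ry": 0,"rz": 0},
    {"dx": 0,"dy": 0,"dz": 1,"rx": 0,"ry": 0,"rz": 0},
    {"dx": 0,"dy": 0,"dz": 1,"rx": 0,"ry": 0,"rz": 0},
  ],
  claw=0,
)

```text
t: 33.15
tcp_pos: [0.566, -0.0063, 0.1359]
tool_rot: [0.683, 0.731, -0.0, -0.0]
force: [0.3, 0.3, -0.8]
finger_gap: 0.45
gripper_force: 40.4
```

Request:
move_arm(
  targets=[
    {"dx": -0.36,"dy": 0.98,"dz": 0,"rx": 0,"ry": 0,"rz": 0},
    {"dx": -0.36,"dy": 0.98,"dz": 0,"rx": 0,"ry": 0,"rz": 0},
    {"dx": -0.36,"dy": 0.98,"dz": 0,"rx": 0,"ry": 0,"rz": 0},
    {"dx": -0.36,"dy": 0.98,"dz": 0,"rx": 0,"ry": 0,"rz": 0},
    {"dx": -0.36,"dy": 0.98,"dz": 0,"rx": 0,"ry": 0,"rz": 0},
    {"dx": -0.36,"dy": 0.98,"dz": 0,"rx": 0,"ry": 0,"rz": 0},
    {"dx": -0.36,"dy": 0.98,"dz": 0,"rx": 0,"ry": 0,"rz": 0},
    {"dx": -0.36,"dy": 0.98,"dz": 0,"rx": 0,"ry": 0,"rz": 0},
    {"dx": -0.36,"dy": 0.98,"dz": 0,"rx": 0,"ry": 0,"rz": 0},
    {"dx": -0.34,"dy": 0.96,"dz": 0,"rx": 0,"ry": 0,"rz": 0},
  ],
)

```text
t: 34.4
tcp_pos: [0.4762, 0.2389, 0.1354]
tool_rot: [0.683, 0.731, -0.0, -0.0]
force: [0.6, 0.2, -0.8]
finger_gap: 0.452
gripper_force: 40.4
```

Request:
move_arm(
  targets=[
    {"dx": 0,"dy": 0,"dz": -0.3,"rx": 0,"ry": 0,"rz": 0},
    {"dx": 0,"dy": 0,"dz": -0.8,"rx": 0,"ry": 0,"rz": 0},
    {"dx": 0,"dy": 0,"dz": -0.8,"rx": 0,"ry": 0,"rz": 0},
    {"dx": 0,"dy": 0,"dz": -0.8,"rx": 0,"ry": 0,"rz": 0},
    {"dx": 0,"dy": 0,"dz": -0.8,"rx": 0,"ry": 0,"rz": 0},
    {"dx": 0,"dy": 0,"dz": -0.4,"rx": 0,"ry": 0,"rz": 0},
    {"dx": 0,"dy": 0,"dz": -0.3,"rx": 0,"ry": 0,"rz": 0},
    {"dx": 0,"dy": 0,"dz": -0.05,"rx": 0,"ry": 0,"rz": 0},
    {"dx": 0,"dy": 0,"dz": 0,"rx": 0,"ry": 0,"rz": 0},
    {"dx": 0,"dy": 0,"dz": 0,"rx": 0,"ry": 0,"rz": 0},
  ],
)

```text
t: 35.65
tcp_pos: [0.4772, 0.2382, 0.0293]
tool_rot: [0.683, 0.731, 0.0, 0.0]
force: [-0.6, 0.0, -0.0]
finger_gap: 0.453
gripper_force: 40.4
```

Request:
move_arm(
  targets=[
    {"dx": 0,"dy": 0,"dz": 0,"rx": 0,"ry": 0,"rz": 0},
    {"dx": 0,"dy": 0,"dz": 0,"rx": 0,"ry": 0,"rz": 0},
    {"dx": 0,"dy": 0,"dz": 0,"rx": 0,"ry": 0,"rz": 0},
    {"dx": 0,"dy": 0,"dz": 0.7,"rx": 0,"ry": 0,"rz": 0},
    {"dx": 0,"dy": 0,"dz": 1,"rx": 0,"ry": 0,"rz": 0},
    {"dx": 0,"dy": 0,"dz": 1,"rx": 0,"ry": 0,"rz": 0},
    {"dx": 0,"dy": -0.6,"dz": 1,"rx": 0,"ry": 0,"rz": 0},
    {"dx": 0,"dy": -1,"dz": 1,"rx": 0,"ry": 0,"rz": 0},
    {"dx": 0,"dy": -1,"dz": 1,"rx": 0,"ry": 0,"rz": 0},
    {"dx": 0,"dy": -1,"dz": 0.7,"rx": 0,"ry": 0,"rz": 0},
  ],
  claw=60,
)

```text
t: 36.9
tcp_pos: [0.4771, 0.1474, 0.1912]
tool_rot: [0.683, 0.731, 0.001, 0.001]
force: [0.9, 0.2, 0.1]
finger_gap: 0.602
gripper_force: 0.0
```

Request:
move_arm(
  targets=[
    {"dx": -0.15,"dy": -1,"dz": 0,"rx": 0,"ry": 0,"rz": 0},
    {"dx": -0.15,"dy": -1,"dz": 0,"rx": 0,"ry": 0,"rz": 0},
    {"dx": -0.15,"dy": -1,"dz": 0,"rx": 0,"ry": 0,"rz": 0},
    {"dx": -0.15,"dy": -1,"dz": 0,"rx": 0,"ry": 0,"rz": 0},
    {"dx": -0.15,"dy": -1,"dz": 0,"rx": 0,"ry": 0,"rz": 0},
    {"dx": -0.15,"dy": -0.8,"dz": 0,"rx": 0,"ry": 0,"rz": 0},
    {"dx": -0.1,"dy": -0.5,"dz": 0,"rx": 0,"ry": 0,"rz": 0},
    {"dx": 0,"dy": -0.2,"dz": 0,"rx": 0,"ry": 0,"rz": 0},
    {"dx": 0,"dy": 0,"dz": 0,"rx": 0,"ry": 0,"rz": 0},
    {"dx": 0,"dy": 0,"dz": 0,"rx": 0,"ry": 0,"rz": 0},
  ],
)

```text
t: 38.15
tcp_pos: [0.4518, -0.0139, 0.1888]
tool_rot: [0.683, 0.731, 0.0, -0.0]
force: [0.4, 0.4, -0.3]
finger_gap: 0.601
gripper_force: 0.0
```

```bash
python3 - <<'E'
from h import *
st();M,im=shot("wrist","w9");np.save("w9.npy",M[1])
for b in hou(M,im,lim=(.39,.64,-.08,.11)): print(b)
E
```

```text
t 38.15 tcp [ 0.4518 -0.0139  0.1888] F [ 0.4  0.4 -0.3] gap 0.601 gf 0.0 q [-0.28  0.36  1.9   0.    0.88 -0.35] yaxis [ 0.998  0.068 -0.   ]
([0.4506, -0.0112], 316, 196, 24.6)
([0.5153, 0.0197], 398, 164, 22.8)
```

Request:
move_arm(
  targets=[
    {"dx": 0,"dy": 0.05,"dz": -0.7,"rx": 0,"ry": 0,"rz": 0},
    {"dx": 0,"dy": 0,"dz": -0.7,"rx": 0,"ry": 0,"rz": 0},
    {"dx": 0,"dy": 0,"dz": -0.7,"rx": 0,"ry": 0,"rz": 0},
    {"dx": 0,"dy": 0,"dz": -0.7,"rx": 0,"ry": 0,"rz": 0},
    {"dx": 0,"dy": 0,"dz": -0.7,"rx": 0,"ry": 0,"rz": 0},
    {"dx": 0,"dy": 0,"dz": -0.7,"rx": 0,"ry": 0,"rz": 0},
    {"dx": 0,"dy": 0,"dz": -0.7,"rx": 0,"ry": 0,"rz": 0},
    {"dx": 0,"dy": 0,"dz": -0.4,"rx": 0,"ry": 0,"rz": 0},
    {"dx": 0,"dy": 0,"dz": -0.15,"rx": 0,"ry": 0,"rz": 0},
    {"dx": 0,"dy": 0,"dz": 0,"rx": 0,"ry": 0,"rz": 0},
  ],
  claw=58,
)

```text
t: 39.45
tcp_pos: [0.452, -0.0131, 0.0526]
tool_rot: [0.683, 0.731, 0.0, 0.0]
force: [0.3, 0.5, -0.2]
finger_gap: 0.583
gripper_force: 0.0
```

Request:
move_arm(
  targets=[
    {"dx": 0,"dy": 0,"dz": 0,"rx": 0,"ry": 0,"rz": 0},
    {"dx": 0,"dy": 0,"dz": 0,"rx": 0,"ry": 0,"rz": 0},
    {"dx": 0,"dy": 0,"dz": 0,"rx": 0,"ry": 0,"rz": 0},
    {"dx": 0,"dy": 0,"dz": 0,"rx": 0,"ry": 0,"rz": 0},
    {"dx": 0,"dy": 0,"dz": 0,"rx": 0,"ry": 0,"rz": 0},
    {"dx": 0,"dy": 0,"dz": 0.1,"rx": 0,"ry": 0,"rz": 0},
    {"dx": 0,"dy": 0,"dz": 0.4,"rx": 0,"ry": 0,"rz": 0},
    {"dx": 0,"dy": 0,"dz": 0.8,"rx": 0,"ry": 0,"rz": 0},
    {"dx": 0,"dy": 0,"dz": 1,"rx": 0,"ry": 0,"rz": 0},
    {"dx": 0,"dy": 0,"dz": 1,"rx": 0,"ry": 0,"rz": 0},
  ],
  claw=0,
)

```text
t: 40.7
tcp_pos: [0.4516, -0.0131, 0.1361]
tool_rot: [0.683, 0.731, -0.0, -0.0]
force: [0.4, -0.2, -0.1]
finger_gap: 0.454
gripper_force: 40.2
```

Request:
move_arm(
  targets=[
    {"dx": 0.2,"dy": 1,"dz": 0,"rx": 0,"ry": 0,"rz": 0},
    {"dx": 0.2,"dy": 1,"dz": 0,"rx": 0,"ry": 0,"rz": 0},
    {"dx": 0.2,"dy": 1,"dz": 0,"rx": 0,"ry": 0,"rz": 0},
    {"dx": 0.2,"dy": 1,"dz": 0,"rx": 0,"ry": 0,"rz": 0},
    {"dx": 0.2,"dy": 1,"dz": 0,"rx": 0,"ry": 0,"rz": 0},
    {"dx": 0.2,"dy": 1,"dz": 0,"rx": 0,"ry": 0,"rz": 0},
    {"dx": 0.2,"dy": 1,"dz": 0,"rx": 0,"ry": 0,"rz": 0},
    {"dx": 0.2,"dy": 1,"dz": 0,"rx": 0,"ry": 0,"rz": 0},
    {"dx": 0.2,"dy": 1,"dz": 0,"rx": 0,"ry": 0,"rz": 0},
    {"dx": 0.2,"dy": 1,"dz": 0,"rx": 0,"ry": 0,"rz": 0},
  ],
)

```text
t: 41.95
tcp_pos: [0.5016, 0.2376, 0.1355]
tool_rot: [0.683, 0.731, -0.0, -0.0]
force: [0.2, 0.3, -0.3]
finger_gap: 0.454
gripper_force: 40.2
```

```bash
python3 - <<'E'
from h import *
st();M,im=shot("wrist","w10");np.save("w10.npy",M[1]);A,a=shot("side")
cv2.imwrite("pics/c10.png",np.hstack([im,cv2.resize(a[60:260,180:260],(160,400))]))
E
```

```text
t 41.95 tcp [0.5016 0.2376 0.1355] F [ 0.2  0.3 -0.3] gap 0.454 gf 40.2 q [ 0.24  0.57  1.7  -0.    0.88  0.17] yaxis [ 0.998  0.068 -0.   ]
```

View pics/c10.png

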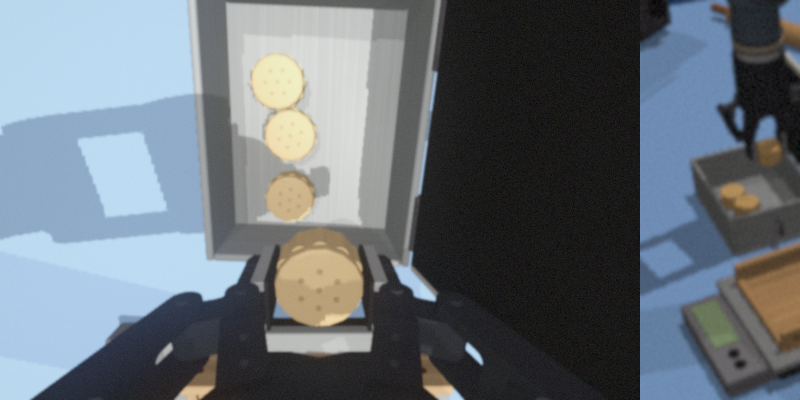

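Three biscuits lie flat in the front half of the box at (278,82), (290,135) and (290,197), and the right half is free. I'm placing the fourth there, then fetching the fifth.

Request:
move_arm(
  targets=[
    {"dx": 0.2,"dy": 0.9,"dz": 0,"rx": 0,"ry": 0,"rz": 0},
    {"dx": 0.2,"dy": 0.9,"dz": 0,"rx": 0,"ry": 0,"rz": 0},
    {"dx": 0.2,"dy": 0.9,"dz": 0,"rx": 0,"ry": 0,"rz": 0},
    {"dx": 0.2,"dy": 0.7,"dz": -0.3,"rx": 0,"ry": 0,"rz": 0},
    {"dx": 0,"dy": 0,"dz": -0.9,"rx": 0,"ry": 0,"rz": 0},
    {"dx": 0,"dy": 0,"dz": -0.9,"rx": 0,"ry": 0,"rz": 0},
    {"dx": 0,"dy": 0,"dz": -0.9,"rx": 0,"ry": 0,"rz": 0},
    {"dx": 0,"dy": 0,"dz": -0.6,"rx": 0,"ry": 0,"rz": 0},
    {"dx": 0,"dy": 0,"dz": -0.3,"rx": 0,"ry": 0,"rz": 0},
    {"dx": 0,"dy": 0,"dz": 0,"rx": 0,"ry": 0,"rz": 0},
  ],
)

```text
t: 43.3
tcp_pos: [0.5107, 0.3198, 0.0341]
tool_rot: [0.683, 0.73, -0.01, -0.006]
force: [-14.8, 0.3, -2.9]
finger_gap: 0.451
gripper_force: 42.6
```

Request:
move_arm(
  targets=[
    {"dx": 0,"dy": 0,"dz": 0,"rx": 0,"ry": 0,"rz": 0},
    {"dx": 0,"dy": 0,"dz": 0,"rx": 0,"ry": 0,"rz": 0},
    {"dx": 0,"dy": 0,"dz": 0,"rx": 0,"ry": 0,"rz": 0},
    {"dx": 0,"dy": 0,"dz": 0.7,"rx": 0,"ry": 0,"rz": 0},
    {"dx": 0,"dy": 0,"dz": 1,"rx": 0,"ry": 0,"rz": 0},
    {"dx": 0,"dy": 0,"dz": 1,"rx": 0,"ry": 0,"rz": 0},
    {"dx": 0,"dy": -0.6,"dz": 1,"rx": 0,"ry": 0,"rz": 0},
    {"dx": 0,"dy": -1,"dz": 1,"rx": 0,"ry": 0,"rz": 0},
    {"dx": 0,"dy": -1,"dz": 1,"rx": 0,"ry": 0,"rz": 0},
    {"dx": 0,"dy": -1,"dz": 0.4,"rx": 0,"ry": 0,"rz": 0},
  ],
  claw=58,
)

```text
t: 44.55
tcp_pos: [0.5227, 0.2314, 0.1914]
tool_rot: [0.683, 0.731, 0.001, 0.001]
force: [0.4, -0.2, -0.2]
finger_gap: 0.58
gripper_force: 0.0
```

Request:
move_arm(
  targets=[
    {"dx": -0.05,"dy": -1,"dz": 0,"rx": 0,"ry": 0,"rz": 0},
    {"dx": -0.05,"dy": -1,"dz": 0,"rx": 0,"ry": 0,"rz": 0},
    {"dx": -0.05,"dy": -1,"dz": 0,"rx": 0,"ry": 0,"rz": 0},
    {"dx": -0.05,"dy": -1,"dz": 0,"rx": 0,"ry": 0,"rz": 0},
    {"dx": -0.05,"dy": -1,"dz": 0,"rx": 0,"ry": 0,"rz": 0},
    {"dx": -0.05,"dy": -1,"dz": 0,"rx": 0,"ry": 0,"rz": 0},
    {"dx": 0,"dy": -1,"dz": 0,"rx": 0,"ry": 0,"rz": 0},
    {"dx": 0,"dy": -1,"dz": 0,"rx": 0,"ry": 0,"rz": 0},
    {"dx": 0,"dy": -0.5,"dz": 0,"rx": 0,"ry": 0,"rz": 0},
    {"dx": 0,"dy": 0,"dz": 0,"rx": 0,"ry": 0,"rz": 0},
  ],
)

```text
t: 45.8
tcp_pos: [0.5144, 0.0189, 0.1899]
tool_rot: [0.683, 0.73, 0.0, -0.0]
force: [0.4, 0.3, 0.9]
finger_gap: 0.574
gripper_force: 0.0
```

```bash
python3 - <<'E'
from h import *
st();M,im=shot("wrist","w11");np.save("w11.npy",M[1])
for b in hou(M,im,lim=(.39,.64,-.08,.11)): print(b)
E
```

```text
t 45.8 tcp [0.5144 0.0189 0.1899] F [0.4 0.3 0.9] gap 0.574 gf 0.0 q [-0.18  0.44  1.75  0.    0.95 -0.25] yaxis [ 0.998  0.066 -0.   ]
([0.435, -0.0246], 226, 240, 22.8)
([0.5157, 0.0206], 320, 196, 21.7)
```

The fourth one brushed the lid or wall at 15 N, so the fifth goes at x=0.508.

Request:
move_arm(
  targets=[
    {"dx": 0.05,"dy": 0.06,"dz": -0.7,"rx": 0,"ry": 0,"rz": 0},
    {"dx": 0,"dy": 0,"dz": -0.7,"rx": 0,"ry": 0,"rz": 0},
    {"dx": 0,"dy": 0,"dz": -0.7,"rx": 0,"ry": 0,"rz": 0},
    {"dx": 0,"dy": 0,"dz": -0.7,"rx": 0,"ry": 0,"rz": 0},
    {"dx": 0,"dy": 0,"dz": -0.7,"rx": 0,"ry": 0,"rz": 0},
    {"dx": 0,"dy": 0,"dz": -0.7,"rx": 0,"ry": 0,"rz": 0},
    {"dx": 0,"dy": 0,"dz": -0.7,"rx": 0,"ry": 0,"rz": 0},
    {"dx": 0,"dy": 0,"dz": -0.45,"rx": 0,"ry": 0,"rz": 0},
    {"dx": 0,"dy": 0,"dz": -0.14,"rx": 0,"ry": 0,"rz": 0},
    {"dx": 0,"dy": 0,"dz": 0,"rx": 0,"ry": 0,"rz": 0},
  ],
)

```text
t: 47.1
tcp_pos: [0.5157, 0.0211, 0.0529]
tool_rot: [0.683, 0.731, 0.0, 0.0]
force: [-0.2, -0.3, 0.3]
finger_gap: 0.581
gripper_force: 0.0
```

Request:
move_arm(
  targets=[
    {"dx": 0,"dy": 0,"dz": 0,"rx": 0,"ry": 0,"rz": 0},
    {"dx": 0,"dy": 0,"dz": 0,"rx": 0,"ry": 0,"rz": 0},
    {"dx": 0,"dy": 0,"dz": 0,"rx": 0,"ry": 0,"rz": 0},
    {"dx": 0,"dy": 0,"dz": 0,"rx": 0,"ry": 0,"rz": 0},
    {"dx": 0,"dy": 0,"dz": 0,"rx": 0,"ry": 0,"rz": 0},
    {"dx": 0,"dy": 0,"dz": 0.1,"rx": 0,"ry": 0,"rz": 0},
    {"dx": 0,"dy": 0,"dz": 0.4,"rx": 0,"ry": 0,"rz": 0},
    {"dx": 0,"dy": 0,"dz": 0.8,"rx": 0,"ry": 0,"rz": 0},
    {"dx": 0,"dy": 0,"dz": 1,"rx": 0,"ry": 0,"rz": 0},
    {"dx": 0,"dy": 0,"dz": 1,"rx": 0,"ry": 0,"rz": 0},
  ],
  claw=0,
)

```text
t: 48.35
tcp_pos: [0.5153, 0.0208, 0.1363]
tool_rot: [0.683, 0.731, -0.0, -0.0]
force: [0.2, 0.7, -1.6]
finger_gap: 0.45
gripper_force: 40.3
```

Request:
move_arm(
  targets=[
    {"dx": -0.03,"dy": 0.98,"dz": 0,"rx": 0,"ry": 0,"rz": 0},
    {"dx": -0.03,"dy": 0.98,"dz": 0,"rx": 0,"ry": 0,"rz": 0},
    {"dx": -0.03,"dy": 0.98,"dz": 0,"rx": 0,"ry": 0,"rz": 0},
    {"dx": -0.03,"dy": 0.98,"dz": 0,"rx": 0,"ry": 0,"rz": 0},
    {"dx": -0.03,"dy": 0.98,"dz": 0,"rx": 0,"ry": 0,"rz": 0},
    {"dx": -0.03,"dy": 0.98,"dz": 0,"rx": 0,"ry": 0,"rz": 0},
    {"dx": -0.03,"dy": 0.98,"dz": 0,"rx": 0,"ry": 0,"rz": 0},
    {"dx": -0.03,"dy": 0.98,"dz": 0,"rx": 0,"ry": 0,"rz": 0},
    {"dx": -0.03,"dy": 0.98,"dz": 0,"rx": 0,"ry": 0,"rz": 0},
    {"dx": -0.03,"dy": 0.96,"dz": 0,"rx": 0,"ry": 0,"rz": 0},
  ],
)

```text
t: 49.6
tcp_pos: [0.5078, 0.266, 0.1356]
tool_rot: [0.683, 0.731, -0.0, -0.0]
force: [0.1, 0.1, -0.2]
finger_gap: 0.452
gripper_force: 40.3
```

Request:
move_arm(
  targets=[
    {"dx": 0,"dy": 0,"dz": -0.3,"rx": 0,"ry": 0,"rz": 0},
    {"dx": 0,"dy": 0,"dz": -0.8,"rx": 0,"ry": 0,"rz": 0},
    {"dx": 0,"dy": 0,"dz": -0.8,"rx": 0,"ry": 0,"rz": 0},
    {"dx": 0,"dy": 0,"dz": -0.8,"rx": 0,"ry": 0,"rz": 0},
    {"dx": 0,"dy": 0,"dz": -0.6,"rx": 0,"ry": 0,"rz": 0},
    {"dx": 0,"dy": 0,"dz": -0.4,"rx": 0,"ry": 0,"rz": 0},
    {"dx": 0,"dy": 0,"dz": -0.2,"rx": 0,"ry": 0,"rz": 0},
    {"dx": 0,"dy": 0,"dz": 0,"rx": 0,"ry": 0,"rz": 0},
    {"dx": 0,"dy": 0,"dz": 0,"rx": 0,"ry": 0,"rz": 0},
    {"dx": 0,"dy": 0,"dz": 0,"rx": 0,"ry": 0,"rz": 0},
  ],
)

```text
t: 50.85
tcp_pos: [0.5084, 0.2655, 0.0383]
tool_rot: [0.683, 0.731, 0.0, 0.0]
force: [0.3, 0.1, -0.4]
finger_gap: 0.455
gripper_force: 40.3
```

Request:
move_arm(
  targets=[
    {"dx": 0,"dy": 0,"dz": 0,"rx": 0,"ry": 0,"rz": 0},
    {"dx": 0,"dy": 0,"dz": 0,"rx": 0,"ry": 0,"rz": 0},
    {"dx": 0,"dy": 0,"dz": 0,"rx": 0,"ry": 0,"rz": 0},
    {"dx": 0,"dy": 0,"dz": 0.7,"rx": 0,"ry": 0,"rz": 0},
    {"dx": 0,"dy": 0,"dz": 1,"rx": 0,"ry": 0,"rz": 0},
    {"dx": 0,"dy": 0,"dz": 1,"rx": 0,"ry": 0,"rz": 0},
    {"dx": 0,"dy": -0.6,"dz": 1,"rx": 0,"ry": 0,"rz": 0},
    {"dx": 0,"dy": -0.8,"dz": 1,"rx": 0,"ry": 0,"rz": 0},
    {"dx": 0,"dy": -0.8,"dz": 1,"rx": 0,"ry": 0,"rz": 0},
    {"dx": 0,"dy": 0,"dz": 0.9,"rx": 0,"ry": 0,"rz": 0},
  ],
  claw=58,
)

```text
t: 52.1
tcp_pos: [0.5081, 0.2091, 0.205]
tool_rot: [0.683, 0.73, 0.0, 0.001]
force: [0.5, 0.3, -0.5]
finger_gap: 0.581
gripper_force: 0.0
```

```bash
python3 - <<'E'
from h import *
st();M,im=shot("wrist","w12");np.save("w12.npy",M[1])
for b in hou(M,im,z=.032): print(b)
A,a=shot("scene","s12");B,b=shot("side","d12")
# lid edge pixels by view: grey box crop stacked for one look
cv2.imwrite("pics/c12.png",np.vstack([np.hstack([im,np.zeros((400,160,3),np.uint8)]),np.hstack([cv2.resize(a[165:265,380:520],(280,200)),cv2.resize(b[80:200,190:300],(183,200)),cv2.resize(a[120:250,270:400],(200,200)),np.zeros((200,137,3),np.uint8)])]))
E
```

```text
t 52.1 tcp [0.5081 0.2091 0.205 ] F [ 0.5  0.3 -0.5] gap 0.581 gf 0.0 q [ 0.19  0.46  1.65 -0.    1.03  0.12] yaxis [0.998 0.066 0.001]
([0.511, 0.3194], 328, 68, 19.9)
([0.4659, 0.3276], 280, 54, 21.2)
([0.4757, 0.2904], 290, 98, 18.8)
([0.4777, 0.2378], 290, 152, 19.0)
([0.5091, 0.2654], 322, 126, 18.8)
([0.7836, 0.1742], 568, 230, 22.3)
([0.784, 0.0384], 536, 334, 20.8)
```

View pics/c12.png

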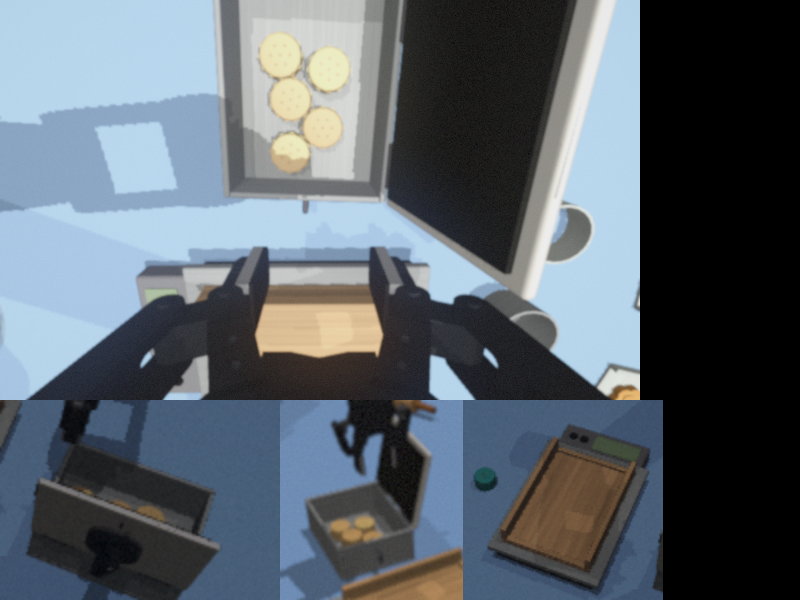

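All five biscuits lie flat in the box, and the tray is empty and still inside the platform outline. The lid leans open, with its free edge running from (520,285) up to (608,0) in the wrist view. Next I work out the lid geometry.

```bash
python3 - <<'E'
from h import *
S=model("scene");D=model("side");W=(model("wrist")[0],np.load("w12.npy"))
print("free edge -y corner scene+side",np.round(tri([(S,(399,206)),(D,(279,113))]),3))
print("scene+wrist",np.round(tri([(S,(399,206)),(W,(520,290))]),3))
for p in [(228,197),(386,198)]: print("box -y top corners",np.round(onz(W,p,.072),4))
for p in [(217,0),(402,0)]: print("box far",np.round(onz(W,p,.072),4))
for p,z in [((398,203),.072)]: print(np.round(onz(W,p,z),4))
# cup, cutter rims from scene
for n,p,z in [("cup",(308,259),.055),("cutter",(348,294),.035)]: print(n,np.round(onz(S,p,z),3))
E
```

```text
free edge -y corner scene+side [0.61  0.205 0.216]
scene+wrist [0.61  0.203 0.212]
box -y top corners [0.4262 0.1991 0.072 ]
box -y top corners [0.5712 0.2076 0.072 ]
box far [0.4206 0.3572 0.072 ]
box far [0.5632 0.3666 0.072 ]
[0.5829 0.2036 0.072 ]
cup [0.742 0.046 0.055]
cutter [0.77  0.167 0.035]
```

Request:
move_arm(
  targets=[
    {"dx": 0,"dy": 0.7,"dz": 1,"rx": 0,"ry": 0,"rz": 0},
    {"dx": 0,"dy": 0.7,"dz": 1,"rx": 0,"ry": 0,"rz": 0},
    {"dx": 0,"dy": 0,"dz": 1,"rx": 0,"ry": 0,"rz": 0},
    {"dx": 0,"dy": 0,"dz": 0.8,"rx": 0,"ry": 0,"rz": 0},
    {"dx": 1,"dy": 0,"dz": 0,"rx": 0,"ry": 0,"rz": 0},
    {"dx": 1,"dy": 0,"dz": 0,"rx": 0,"ry": 0,"rz": 0},
    {"dx": 1,"dy": 0,"dz": 0,"rx": 0,"ry": 0,"rz": 0},
    {"dx": 1,"dy": 0,"dz": 0,"rx": 0,"ry": 0,"rz": 0},
    {"dx": 1,"dy": 0,"dz": 0,"rx": 0,"ry": 0,"rz": 0},
    {"dx": 1,"dy": 0,"dz": 0,"rx": 0,"ry": 0,"rz": 0},
  ],
  claw=0,
)

```text
t: 53.5
tcp_pos: [0.6581, 0.2456, 0.2961]
tool_rot: [0.683, 0.731, -0.001, -0.001]
force: [0.2, -0.5, -0.9]
finger_gap: 0.001
gripper_force: 0.0
```

Request:
move_arm(
  targets=[
    {"dx": 0.2,"dy": 0,"dz": 0,"rx": 0,"ry": 0,"rz": 0},
    {"dx": 0,"dy": 0,"dz": -0.7,"rx": 0,"ry": 0,"rz": 0},
    {"dx": 0,"dy": 0,"dz": -0.8,"rx": 0,"ry": 0,"rz": 0},
    {"dx": 0,"dy": 0,"dz": -0.8,"rx": 0,"ry": 0,"rz": 0},
    {"dx": 0,"dy": 0,"dz": -0.8,"rx": 0,"ry": 0,"rz": 0},
    {"dx": 0,"dy": 0,"dz": -0.8,"rx": 0,"ry": 0,"rz": 0},
    {"dx": 0,"dy": 0,"dz": -0.6,"rx": 0,"ry": 0,"rz": 0},
    {"dx": 0,"dy": 0,"dz": 0,"rx": 0,"ry": 0,"rz": 0},
    {"dx": 0,"dy": 0,"dz": 0,"rx": 0,"ry": 0,"rz": 0},
    {"dx": 0,"dy": 0,"dz": 0,"rx": 0,"ry": 0,"rz": 0},
  ],
)

```text
t: 54.75
tcp_pos: [0.6637, 0.2455, 0.1865]
tool_rot: [0.683, 0.731, 0.001, 0.001]
force: [-0.0, -0.2, 0.6]
finger_gap: -0.001
gripper_force: 0.0
```

Request:
move_arm(
  targets=[
    {"dx": -0.63,"dy": -0.03,"dz": 0.07,"rx": 0,"ry": 0,"rz": 0},
    {"dx": -0.63,"dy": -0.03,"dz": 0.07,"rx": 0,"ry": 0,"rz": 0},
    {"dx": -0.63,"dy": -0.03,"dz": 0.07,"rx": 0,"ry": 0,"rz": 0},
    {"dx": -0.58,"dy": -0.03,"dz": 0.07,"rx": 0,"ry": 0,"rz": 0},
    {"dx": -0.58,"dy": -0.03,"dz": 0.07,"rx": 0,"ry": 0,"rz": 0},
    {"dx": -0.58,"dy": -0.03,"dz": 0.06,"rx": 0,"ry": 0,"rz": 0},
    {"dx": -0.62,"dy": -0.03,"dz": -0.05,"rx": 0,"ry": 0,"rz": 0},
    {"dx": -0.62,"dy": -0.03,"dz": -0.11,"rx": 0,"ry": 0,"rz": 0},
    {"dx": -0.62,"dy": -0.03,"dz": -0.17,"rx": 0,"ry": 0,"rz": 0},
    {"dx": 0,"dy": 0,"dz": 0,"rx": 0,"ry": 0,"rz": 0},
  ],
)

```text
t: 56.0
tcp_pos: [0.5226, 0.2381, 0.1863]
tool_rot: [0.683, 0.731, -0.003, -0.002]
force: [0.0, -0.6, -0.3]
finger_gap: -0.001
gripper_force: 0.0
```

Request:
move_arm(
  targets=[
    {"dx": -0.58,"dy": -0.02,"dz": -0.25,"rx": 0,"ry": 0,"rz": 0},
    {"dx": -0.53,"dy": -0.02,"dz": -0.36,"rx": 0,"ry": 0,"rz": 0},
    {"dx": -0.48,"dy": -0.02,"dz": -0.46,"rx": 0,"ry": 0,"rz": 0},
    {"dx": -0.4,"dy": -0.02,"dz": -0.48,"rx": 0,"ry": 0,"rz": 0},
    {"dx": -0.36,"dy": -0.02,"dz": -0.52,"rx": 0,"ry": 0,"rz": 0},
    {"dx": -0.3,"dy": -0.02,"dz": -0.57,"rx": 0,"ry": 0,"rz": 0},
    {"dx": 0,"dy": 0,"dz": 0,"rx": 0,"ry": 0,"rz": 0},
    {"dx": 0,"dy": 0,"dz": 0,"rx": 0,"ry": 0,"rz": 0},
    {"dx": 0,"dy": 0,"dz": 0,"rx": 0,"ry": 0,"rz": 0},
    {"dx": 0,"dy": 0,"dz": 0,"rx": 0,"ry": 0,"rz": 0},
  ],
)

```text
t: 57.25
tcp_pos: [0.4599, 0.2356, 0.1216]
tool_rot: [0.683, 0.731, 0.0, 0.0]
force: [-0.7, -0.0, -0.3]
finger_gap: -0.003
gripper_force: 0.0
```

Request:
move_arm(
  targets=[
    {"dx": -0.12,"dy": -0.01,"dz": -0.4,"rx": 0,"ry": 0,"rz": 0},
    {"dx": -0.1,"dy": -0.01,"dz": -0.4,"rx": 0,"ry": 0,"rz": 0},
    {"dx": -0.1,"dy": 0,"dz": -0.4,"rx": 0,"ry": 0,"rz": 0},
    {"dx": -0.1,"dy": 0,"dz": -0.3,"rx": 0,"ry": 0,"rz": 0},
    {"dx": 0,"dy": 0,"dz": -0.12,"rx": 0,"ry": 0,"rz": 0},
    {"dx": 0,"dy": 0,"dz": -0.05,"rx": 0,"ry": 0,"rz": 0},
    {"dx": 0,"dy": 0,"dz": 0,"rx": 0,"ry": 0,"rz": 0},
    {"dx": 0,"dy": 0,"dz": 0,"rx": 0,"ry": 0,"rz": 0},
    {"dx": 0,"dy": 0,"dz": 0,"rx": 0,"ry": 0,"rz": 0},
    {"dx": 0,"dy": 0,"dz": 0,"rx": 0,"ry": 0,"rz": 0},
  ],
)

```text
t: 58.5
tcp_pos: [0.4479, 0.2348, 0.0804]
tool_rot: [0.683, 0.731, -0.001, -0.001]
force: [-3.1, 0.2, 10.2]
finger_gap: -0.001
gripper_force: 5.4
```

```bash
python3 - <<'E'
from h import *
st()
for n,f in (("scene","s12"),("side","d12")):
    M,im=shot(n,n+"13");h=cv2.cvtColor(im,cv2.COLOR_BGR2HSV);o=cv2.cvtColor(cv2.imread(f"pics/{f}.png"),cv2.COLOR_BGR2HSV)
    for X in [(.45,.35,.08),(.45,.27,.08),(.54,.35,.08),(.55,.25,.08),(.6,.25,.2),(.6,.35,.2)]:
        u,v=proj(M,X).astype(int);print(n,X,(u,v),"was",o[v,u],"now",h[v,u])
E
```

```text
t 58.5 tcp [0.4479 0.2348 0.0804] F [-3.1  0.2 10.2] gap -0.001 gf 5.4 q [ 0.26  0.61  1.85 -0.    0.67  0.19] yaxis [ 0.998  0.068 -0.002]
scene (0.45, 0.35, 0.08) (np.int64(470), np.int64(211)) was [102  32  40] now [ 90   2 120]
scene (0.45, 0.27, 0.08) (np.int64(439), np.int64(199)) was [90 12 41] now [  0   2 119]
scene (0.54, 0.35, 0.08) (np.int64(459), np.int64(239)) was [90  6 42] now [150   4 118]
scene (0.55, 0.25, 0.08) (np.int64(418), np.int64(226)) was [30 11 45] now [120   4 119]
scene (0.6, 0.25, 0.2) (np.int64(420), np.int64(214)) was [15 14 71] now [135   4 120]
scene (0.6, 0.35, 0.2) (np.int64(466), np.int64(232)) was [ 0  5 48] now [  0   2 118]
side (0.45, 0.35, 0.08) (np.int64(217), np.int64(140)) was [90  4 67] now [ 21  15 173]
side (0.45, 0.27, 0.08) (np.int64(225), np.int64(153)) was [ 17 121 171] now [165  44  23]
side (0.54, 0.35, 0.08) (np.int64(243), np.int64(133)) was [60  8 66] now [150  29  26]
side (0.55, 0.25, 0.08) (np.int64(257), np.int64(148)) was [45  9 60] now [ 20  13 177]
side (0.6, 0.25, 0.2) (np.int64(271), np.int64(111)) was [150  36  21] now [107  95 179]
side (0.6, 0.35, 0.2) (np.int64(258), np.int64(97)) was [150  32   8] now [107  96 180]
```

The lid is down: 10 N contact at z = 0.0804, and white plate shows where the box opening was. I'm rising to find the knob bar's angle.

Request:
move_arm(
  targets=[
    {"dx": -0.1,"dy": 0,"dz": 0.8,"rx": 0,"ry": 0,"rz": 0},
    {"dx": 0,"dy": 0,"dz": 1,"rx": 0,"ry": 0,"rz": 0},
    {"dx": 0,"dy": 0,"dz": 1,"rx": 0,"ry": 0,"rz": 0},
    {"dx": 0.4,"dy": 0,"dz": 1,"rx": 0,"ry": 0,"rz": 0},
    {"dx": 0.5,"dy": 0,"dz": 1,"rx": 0,"ry": 0,"rz": 0},
    {"dx": 0.5,"dy": 0.1,"dz": 1,"rx": 0,"ry": 0,"rz": 0},
    {"dx": 0.5,"dy": 0.1,"dz": 0.4,"rx": 0,"ry": 0,"rz": 0},
    {"dx": 0.1,"dy": 0,"dz": 0,"rx": 0,"ry": 0,"rz": 0},
    {"dx": 0,"dy": 0,"dz": 0,"rx": 0,"ry": 0,"rz": 0},
    {"dx": 0,"dy": 0,"dz": 0,"rx": 0,"ry": 0,"rz": 0},
  ],
  claw=60,
)

```text
t: 59.85
tcp_pos: [0.4953, 0.2398, 0.2335]
tool_rot: [0.683, 0.731, -0.001, -0.001]
force: [0.7, 0.4, 0.5]
finger_gap: 0.6
gripper_force: 0.0
```

```bash
python3 - <<'E'
from h import *
st();M,im=shot("wrist","w14");np.save("w14.npy",M[1])
g=cv2.cvtColor(im,cv2.COLOR_BGR2GRAY)
p=proj(M,(.497,.297,.1));print("expect knob px",p)
u,v=p.astype(int);w=g[max(v-60,0):v+60,max(u-60,0):u+60]
print(w.shape,np.percentile(w,[1,10,30,50,70,90]))
s=cv2.resize(w,(40,30),interpolation=cv2.INTER_AREA)
for r in s: print(" ".join(f"{x:3d}" for x in r))
E
```

```text
t 59.85 tcp [0.4953 0.2398 0.2335] F [0.7 0.4 0.5] gap 0.6 gf 0.0 q [0.25 0.43 1.62 0.   1.1  0.18] yaxis [ 0.998  0.068 -0.003]
expect knob px [324.69520246 128.17259331]
(120, 120) [ 45.  55. 145. 177. 178. 179.]
178 178 178 179 179 178 178 178 178 178 178 178 178 178 179 178 179 179 178 178 179 179 178 179 178 179 179 178 179 178 179 179 178 178 178 178 178 179 178 178
179 178 179 179 178 178 178 178 178 179 179 178 178 179 178 178 178 178 178 179 178 178 178 179 178 178 178 178 178 179 178 179 178 178 178 178 178 178 178 179
179 178 178 178 178 178 178 179 179 179 179 178 179 178 178 178 179 179 179 178 179 178 178 179 178 178 178 178 178 178 179 179 179 178 178 179 178 179 178 179
178 179 179 179 179 178 178 179 179 178 179 178 179 179 179 178 178 178 178 178 178 178 179 179 179 179 179 179 179 178 178 178 179 178 178 178 178 178 179 178
179 178 179 178 179 179 178 179 179 179 179 178 178 178 178 178 179 179 178 179 178 178 179 179 178 178 178 179 179 178 178 178 178 179 178 178 179 178 178 178
178 178 179 178 178 178 179 178 178 178 179 179 178 178 178 178 179 178 178 178 179 1
[... 3214 characters left out ...]
 179 178 179 179 179 179 178 179 179 178 179 179 179 179 179
146 146 145 145 146 146 146 146 146 146 146 145 146 146 146 146 146 146 146 150 174 179 178 179 179 179 179 178 179 179 179 179 179 179 179 179 179 179 178 179
145 146 146 146 146 146 146 146 146 146 146 146 146 146 146 146 146 146 146 149 174 179 178 179 179 178 179 179 179 179 179 179 178 178 179 179 179 179 179 178
145 145 145 145 146 145 145 146 146 145 146 146 145 145 146 146 145 146 146 149 175 179 179 178 178 179 178 179 179 179 179 179 179 179 179 179 179 179 178 179
145 145 145 146 145 146 146 146 146 146 146 146 146 146 145 146 148 146 145 149 172 179 179 179 179 179 179 178 179 179 179 179 179 179 179 179 178 179 179 179
```

```bash
python3 - <<'E'
from h import *
M=(model("wrist")[0],np.load("w14.npy"));im=cv2.imread("pics/w14.png");g=cv2.cvtColor(im,cv2.COLOR_BGR2GRAY)
m=np.zeros_like(g);m[68:188,264:384]=(g[68:188,264:384]<100)*255
n,l,s,c=cv2.connectedComponentsWithStats(m);i=1+s[1:,4].argmax();print(s[i],c[i])
k=max(cv2.findContours((l==i).astype(np.uint8),0,1)[0],key=cv2.contourArea)
e=cv2.fitEllipse(k);print("ellipse",np.round(e[0],1),np.round(e[1],1),[np.round(onz(M,e[0],z),4) for z in(.08,.096)])
b=cv2.GaussianBlur(g,(3,3),0)
P=np.argwhere((l==i)&(b<=49))[:,::-1].astype(float)
W=np.array([onz(M,p,.122)[:2] for p in P]);d=W-W.mean(0)
# two parallel dark lines: scan angle maximising peakiness of the perpendicular histogram
best=max(np.arange(-60,61,1.),key=lambda a:(np.histogram(d@[-np.sin(np.radians(a)),np.cos(np.radians(a))],bins=np.arange(-.04,.04,.0015))[0]**2).sum())
n_=np.array([-np.sin(np.radians(best)),np.cos(np.radians(best))]);h,x=np.histogram(d@n_,bins=np.arange(-.04,.04,.002));print("angle",best,"mean",W.mean(0))
print([(round(a*1000),int(c)) for a,c in zip(x,h) if c])
E
```

```text
[ 283   94   71   70 3526] [320.55331821 128.12393647]
ellipse [319.8 128. ] [66.2 68.1] [array([0.4929, 0.2956, 0.08  ]), array([0.4928, 0.2966, 0.096 ])]
angle -13.0 mean [0.4904646  0.29547769]
[(-8, 67), (-6, 142), (-4, 46), (4, 15), (6, 149), (8, 23)]
```

The bar lies at about -13° in world coordinates (two dark lines 14 mm apart), centred at about (0.493,0.296). I'm turning the tool +73° and going down on it, which leaves over 200° of clockwise travel.

Request:
move_arm(
  targets=[
    {"dx": -0.01,"dy": 0.28,"dz": -0.4,"rx": 0,"ry": 0,"rz": 0.304},
    {"dx": -0.01,"dy": 0.28,"dz": -0.4,"rx": 0,"ry": 0,"rz": 0.304},
    {"dx": -0.01,"dy": 0.28,"dz": -0.4,"rx": 0,"ry": 0,"rz": 0.304},
    {"dx": -0.01,"dy": 0.28,"dz": -0.4,"rx": 0,"ry": 0,"rz": 0.304},
    {"dx": -0.01,"dy": 0.28,"dz": -0.4,"rx": 0,"ry": 0,"rz": 0.304},
    {"dx": -0.01,"dy": 0.28,"dz": -0.4,"rx": 0,"ry": 0,"rz": 0.304},
    {"dx": -0.01,"dy": 0.28,"dz": -0.4,"rx": 0,"ry": 0,"rz": 0.304},
    {"dx": -0.02,"dy": 0.29,"dz": -0.4,"rx": 0,"ry": 0,"rz": 0.304},
    {"dx": 0,"dy": 0,"dz": 0,"rx": 0,"ry": 0,"rz": 0},
    {"dx": 0,"dy": 0,"dz": 0,"rx": 0,"ry": 0,"rz": 0},
  ],
  claw=45,
)

```text
t: 61.15
tcp_pos: [0.4942, 0.2962, 0.1546]
tool_rot: [0.116, 0.993, -0.0, -0.0]
force: [-0.3, -0.2, -0.3]
finger_gap: 0.455
gripper_force: 0.0
```

Request:
move_arm(
  targets=[
    {"dx": 0,"dy": 0,"dz": -0.35,"rx": 0,"ry": 0,"rz": 0},
    {"dx": 0,"dy": 0,"dz": -0.35,"rx": 0,"ry": 0,"rz": 0},
    {"dx": 0,"dy": 0,"dz": -0.35,"rx": 0,"ry": 0,"rz": 0},
    {"dx": 0,"dy": 0,"dz": -0.35,"rx": 0,"ry": 0,"rz": 0},
    {"dx": 0,"dy": 0,"dz": -0.35,"rx": 0,"ry": 0,"rz": 0},
    {"dx": 0,"dy": 0,"dz": -0.3,"rx": 0,"ry": 0,"rz": 0},
    {"dx": 0,"dy": 0,"dz": -0.1,"rx": 0,"ry": 0,"rz": 0},
    {"dx": 0,"dy": 0,"dz": 0,"rx": 0,"ry": 0,"rz": 0},
    {"dx": 0,"dy": 0,"dz": 0,"rx": 0,"ry": 0,"rz": 0},
    {"dx": 0,"dy": 0,"dz": 0,"rx": 0,"ry": 0,"rz": 0},
  ],
)

```text
t: 62.4
tcp_pos: [0.4945, 0.2964, 0.1012]
tool_rot: [0.115, 0.993, 0.0, 0.0]
force: [0.2, -0.4, -0.3]
finger_gap: 0.455
gripper_force: 0.0
```

Request:
move_arm(
  targets=[
    {"dx": 0,"dy": 0,"dz": 0,"rx": 0,"ry": 0,"rz": 0},
    {"dx": 0,"dy": 0,"dz": 0,"rx": 0,"ry": 0,"rz": 0},
    {"dx": 0,"dy": 0,"dz": 0,"rx": 0,"ry": 0,"rz": 0},
    {"dx": 0,"dy": 0,"dz": 0,"rx": 0,"ry": 0,"rz": 0},
    {"dx": 0,"dy": 0,"dz": 0,"rx": 0,"ry": 0,"rz": 0},
    {"dx": 0,"dy": 0,"dz": 0,"rx": 0,"ry": 0,"rz": 0},
    {"dx": 0,"dy": 0,"dz": 0,"rx": 0,"ry": 0,"rz": 0},
    {"dx": 0,"dy": 0,"dz": 0,"rx": 0,"ry": 0,"rz": 0},
    {"dx": 0,"dy": 0,"dz": 0,"rx": 0,"ry": 0,"rz": 0},
    {"dx": 0,"dy": 0,"dz": 0,"rx": 0,"ry": 0,"rz": 0},
  ],
  claw=0,
  newtons=60,
)

```text
t: 63.65
tcp_pos: [0.494, 0.2949, 0.1013]
tool_rot: [0.114, 0.993, -0.001, -0.0]
force: [-1.3, -4.5, 4.0]
finger_gap: 0.15
gripper_force: 61.3
```

```bash
python3 - <<'E'
from h import *
s=st();print(np.round(s["ft_torque"],2))
E
```

```text
t 63.65 tcp [0.494  0.2949 0.1013] F [-1.3 -4.5  4. ] gap 0.15 gf 61.3 q [ 0.35  0.64  1.67 -0.    0.84 -0.99] yaxis [ 0.227  0.974 -0.003]
[-0.81  0.11 -0.07]
```

Request:
move_arm(
  targets=[
    {"dx": 0,"dy": -0.05,"dz": 0,"rx": 0,"ry": 0,"rz": -0.1},
    {"dx": 0,"dy": 0,"dz": 0,"rx": 0,"ry": 0,"rz": -0.2},
    {"dx": 0,"dy": 0,"dz": 0,"rx": 0,"ry": 0,"rz": -0.2},
    {"dx": 0,"dy": 0,"dz": 0,"rx": 0,"ry": 0,"rz": -0.2},
    {"dx": 0,"dy": 0,"dz": 0,"rx": 0,"ry": 0,"rz": -0.2},
    {"dx": 0,"dy": 0,"dz": 0,"rx": 0,"ry": 0,"rz": -0.2},
    {"dx": 0,"dy": 0,"dz": 0,"rx": 0,"ry": 0,"rz": -0.2},
    {"dx": 0,"dy": 0,"dz": 0,"rx": 0,"ry": 0,"rz": -0.2},
    {"dx": 0,"dy": 0,"dz": 0,"rx": 0,"ry": 0,"rz": -0.2},
    {"dx": 0,"dy": 0,"dz": 0,"rx": 0,"ry": 0,"rz": -0.2},
  ],
)

```text
t: 64.9
tcp_pos: [0.4935, 0.294, 0.1013]
tool_rot: [0.576, 0.818, -0.001, 0.0]
force: [-1.9, -4.6, 4.4]
finger_gap: 0.148
gripper_force: 61.3
```

```bash
python3 - <<'E'
from h import *
s=st();print(np.round(s["ft_torque"],2))
E
```

```text
t 64.9 tcp [0.4935 0.294  0.1013] F [-1.9 -4.6  4.4] gap 0.148 gf 61.3 q [ 0.34  0.64  1.67 -0.    0.84  0.  ] yaxis [ 0.941  0.337 -0.002]
[-0.68  0.25  0.15]
```

Request:
move_arm(
  targets=[
    {"dx": 0,"dy": -0.05,"dz": 0,"rx": 0,"ry": 0,"rz": -0.2},
    {"dx": 0,"dy": 0,"dz": 0,"rx": 0,"ry": 0,"rz": -0.2},
    {"dx": 0,"dy": 0,"dz": 0,"rx": 0,"ry": 0,"rz": -0.2},
    {"dx": 0,"dy": 0,"dz": 0,"rx": 0,"ry": 0,"rz": -0.2},
    {"dx": 0,"dy": 0,"dz": 0,"rx": 0,"ry": 0,"rz": -0.2},
    {"dx": 0,"dy": 0,"dz": 0,"rx": 0,"ry": 0,"rz": 0},
    {"dx": 0,"dy": 0,"dz": 0,"rx": 0,"ry": 0,"rz": 0},
    {"dx": 0,"dy": 0,"dz": 0,"rx": 0,"ry": 0,"rz": 0},
    {"dx": 0,"dy": 0,"dz": 0,"rx": 0,"ry": 0,"rz": 0},
    {"dx": 0,"dy": 0,"dz": 0,"rx": 0,"ry": 0,"rz": 0},
  ],
)

```text
t: 66.15
tcp_pos: [0.493, 0.2937, 0.1013]
tool_rot: [0.767, 0.642, -0.001, -0.001]
force: [-2.6, -0.5, 6.1]
finger_gap: 0.147
gripper_force: 61.4
```

```bash
python3 -c "
from h import *
s=st();print(np.round(s['ft_torque'],2))"
```

```text
t 66.15 tcp [0.493  0.2937 0.1013] F [-2.6 -0.5  6.1] gap 0.147 gf 61.4 q [0.34 0.64 1.67 0.   0.83 0.52] yaxis [ 0.984 -0.176 -0.002]
[-0.1   0.47  0.09]
```

Request:
move_arm(
  targets=[
    {"dx": 0,"dy": 0,"dz": 0,"rx": 0,"ry": 0,"rz": -0.2},
    {"dx": 0,"dy": 0,"dz": 0,"rx": 0,"ry": 0,"rz": -0.2},
    {"dx": 0,"dy": 0,"dz": 0,"rx": 0,"ry": 0,"rz": -0.2},
    {"dx": 0,"dy": 0,"dz": 0,"rx": 0,"ry": 0,"rz": -0.2},
    {"dx": 0,"dy": 0,"dz": 0,"rx": 0,"ry": 0,"rz": 0},
    {"dx": 0,"dy": 0,"dz": 0,"rx": 0,"ry": 0,"rz": 0},
    {"dx": 0,"dy": 0,"dz": 0,"rx": 0,"ry": 0,"rz": 0},
    {"dx": 0,"dy": 0,"dz": 0,"rx": 0,"ry": 0,"rz": 0},
    {"dx": 0,"dy": 0,"dz": 0,"rx": 0,"ry": 0,"rz": 0},
    {"dx": 0,"dy": 0,"dz": 0,"rx": 0,"ry": 0,"rz": 0},
  ],
)

```text
t: 67.4
tcp_pos: [0.4925, 0.2938, 0.1013]
tool_rot: [0.884, 0.468, -0.002, -0.001]
force: [-4.1, -0.3, 5.7]
finger_gap: 0.141
gripper_force: 61.5
```

```bash
python3 -c "
from h import *
s=st();print(np.round(s['ft_torque'],2))"
```

```text
t 67.4 tcp [0.4925 0.2938 0.1013] F [-4.1 -0.3  5.7] gap 0.141 gf 61.5 q [0.34 0.64 1.67 0.   0.84 0.94] yaxis [ 0.828 -0.561 -0.002]
[-0.11  0.57  0.11]
```

Request:
move_arm(
  targets=[
    {"dx": 0,"dy": 0,"dz": 0,"rx": 0,"ry": 0,"rz": -0.2},
    {"dx": 0,"dy": 0,"dz": 0,"rx": 0,"ry": 0,"rz": -0.2},
    {"dx": 0,"dy": 0,"dz": 0,"rx": 0,"ry": 0,"rz": -0.2},
    {"dx": 0,"dy": 0,"dz": 0,"rx": 0,"ry": 0,"rz": 0},
    {"dx": 0,"dy": 0,"dz": 0,"rx": 0,"ry": 0,"rz": 0},
    {"dx": 0,"dy": 0,"dz": 0,"rx": 0,"ry": 0,"rz": 0},
    {"dx": 0,"dy": 0,"dz": 0,"rx": 0,"ry": 0,"rz": 0},
    {"dx": 0,"dy": 0,"dz": 0,"rx": 0,"ry": 0,"rz": 0},
    {"dx": 0,"dy": 0,"dz": 0,"rx": 0,"ry": 0,"rz": 0},
    {"dx": 0,"dy": 0,"dz": 0,"rx": 0,"ry": 0,"rz": 0},
  ],
)

```text
t: 68.65
tcp_pos: [0.4922, 0.294, 0.1013]
tool_rot: [0.946, 0.324, -0.002, -0.0]
force: [-5.8, 0.7, 4.7]
finger_gap: 0.151
gripper_force: 61.3
```

```bash
python3 -c "
from h import *
s=st();print(np.round(s['ft_torque'],2))"
```

```text
t 68.65 tcp [0.4922 0.294  0.1013] F [-5.8  0.7  4.7] gap 0.151 gf 61.3 q [0.34 0.64 1.67 0.   0.84 1.25] yaxis [ 0.614 -0.79  -0.002]
[0.   0.8  0.06]
```

Request:
move_arm(
  targets=[
    {"dx": -0.06,"dy": 0,"dz": 0,"rx": 0,"ry": 0,"rz": -0.15},
    {"dx": 0,"dy": 0,"dz": 0,"rx": 0,"ry": 0,"rz": -0.15},
    {"dx": 0,"dy": 0,"dz": 0,"rx": 0,"ry": 0,"rz": -0.15},
    {"dx": 0,"dy": 0,"dz": 0,"rx": 0,"ry": 0,"rz": -0.15},
    {"dx": 0,"dy": 0,"dz": 0,"rx": 0,"ry": 0,"rz": 0},
    {"dx": 0,"dy": 0,"dz": 0,"rx": 0,"ry": 0,"rz": 0},
    {"dx": 0,"dy": 0,"dz": 0,"rx": 0,"ry": 0,"rz": 0},
    {"dx": 0,"dy": 0,"dz": 0,"rx": 0,"ry": 0,"rz": 0},
    {"dx": 0,"dy": 0,"dz": 0,"rx": 0,"ry": 0,"rz": 0},
    {"dx": 0,"dy": 0,"dz": 0,"rx": 0,"ry": 0,"rz": 0},
  ],
)

```text
t: 69.9
tcp_pos: [0.492, 0.2942, 0.1013]
tool_rot: [0.985, 0.173, -0.001, -0.0]
force: [-3.4, 1.4, 5.9]
finger_gap: 0.151
gripper_force: 61.4
```

```bash
python3 -c "
from h import *
s=st();print(np.round(s['ft_torque'],2))"
```

```text
t 69.9 tcp [0.492  0.2942 0.1013] F [-3.4  1.4  5.9] gap 0.151 gf 61.4 q [0.34 0.64 1.67 0.   0.83 1.57] yaxis [ 0.341 -0.94  -0.001]
[0.1  0.53 0.06]
```

Request:
move_arm(
  targets=[
    {"dx": 0,"dy": 0,"dz": 0,"rx": 0,"ry": 0,"rz": -0.15},
    {"dx": 0,"dy": 0,"dz": 0,"rx": 0,"ry": 0,"rz": -0.15},
    {"dx": 0,"dy": 0,"dz": 0,"rx": 0,"ry": 0,"rz": -0.15},
    {"dx": 0,"dy": 0,"dz": 0,"rx": 0,"ry": 0,"rz": 0},
    {"dx": 0,"dy": 0,"dz": 0,"rx": 0,"ry": 0,"rz": 0},
    {"dx": 0,"dy": 0,"dz": 0,"rx": 0,"ry": 0,"rz": 0},
    {"dx": 0,"dy": 0,"dz": 0,"rx": 0,"ry": 0,"rz": 0},
    {"dx": 0,"dy": 0,"dz": 0,"rx": 0,"ry": 0,"rz": 0},
    {"dx": 0,"dy": 0,"dz": 0,"rx": 0,"ry": 0,"rz": 0},
    {"dx": 0,"dy": 0,"dz": 0,"rx": 0,"ry": 0,"rz": 0},
  ],
)

```text
t: 71.15
tcp_pos: [0.4918, 0.2944, 0.1013]
tool_rot: [0.998, 0.056, -0.001, -0.0]
force: [-2.9, 2.2, 7.1]
finger_gap: 0.153
gripper_force: 61.7
```

```bash
python3 -c "
from h import *
s=st();print(np.round(s['ft_torque'],2))"
```

```text
t 71.15 tcp [0.4918 0.2944 0.1013] F [-2.9  2.2  7.1] gap 0.153 gf 61.7 q [0.34 0.64 1.67 0.   0.83 1.8 ] yaxis [ 0.112 -0.994 -0.001]
[ 0.32  0.46 -0.03]
```

Request:
move_arm(
  targets=[
    {"dx": 0,"dy": 0,"dz": 0,"rx": 0,"ry": 0,"rz": -0.15},
    {"dx": 0,"dy": 0,"dz": 0,"rx": 0,"ry": 0,"rz": -0.15},
    {"dx": 0,"dy": 0,"dz": 0,"rx": 0,"ry": 0,"rz": -0.15},
    {"dx": 0,"dy": 0,"dz": 0,"rx": 0,"ry": 0,"rz": 0},
    {"dx": 0,"dy": 0,"dz": 0,"rx": 0,"ry": 0,"rz": 0},
    {"dx": 0,"dy": 0,"dz": 0,"rx": 0,"ry": 0,"rz": 0},
    {"dx": 0,"dy": 0,"dz": 0,"rx": 0,"ry": 0,"rz": 0},
    {"dx": 0,"dy": 0,"dz": 0,"rx": 0,"ry": 0,"rz": 0},
    {"dx": 0,"dy": 0,"dz": 0,"rx": 0,"ry": 0,"rz": 0},
    {"dx": 0,"dy": 0,"dz": 0,"rx": 0,"ry": 0,"rz": 0},
  ],
)

```text
t: 72.4
tcp_pos: [0.4918, 0.2947, 0.1013]
tool_rot: [0.998, -0.062, -0.001, -0.001]
force: [-3.2, 3.0, 5.8]
finger_gap: 0.149
gripper_force: 61.4
```

```bash
python3 -c "
from h import *
s=st();print(np.round(s['ft_torque'],2))"
```

```text
t 72.4 tcp [0.4918 0.2947 0.1013] F [-3.2  3.   5.8] gap 0.149 gf 61.4 q [0.34 0.64 1.67 0.   0.83 2.04] yaxis [-0.125 -0.992 -0.001]
[ 0.36  0.64 -0.11]
```

The tool has turned 3.03 rad in total, already past 2.3 + 0.52. A bit more for certainty, then release and rise.

Request:
move_arm(
  targets=[
    {"dx": 0,"dy": 0,"dz": 0,"rx": 0,"ry": 0,"rz": -0.15},
    {"dx": 0,"dy": 0,"dz": 0,"rx": 0,"ry": 0,"rz": -0.15},
    {"dx": 0,"dy": 0,"dz": 0,"rx": 0,"ry": 0,"rz": -0.15},
    {"dx": 0,"dy": 0,"dz": 0,"rx": 0,"ry": 0,"rz": -0.15},
    {"dx": 0,"dy": 0,"dz": 0,"rx": 0,"ry": 0,"rz": -0.15},
    {"dx": 0,"dy": 0,"dz": 0,"rx": 0,"ry": 0,"rz": -0.05},
    {"dx": 0,"dy": 0,"dz": 0,"rx": 0,"ry": 0,"rz": 0},
    {"dx": 0,"dy": 0,"dz": 0,"rx": 0,"ry": 0,"rz": 0},
    {"dx": 0,"dy": 0,"dz": 0,"rx": 0,"ry": 0,"rz": 0},
    {"dx": 0,"dy": 0,"dz": 0,"rx": 0,"ry": 0,"rz": 0},
  ],
)

```text
t: 73.65
tcp_pos: [0.4919, 0.2952, 0.1013]
tool_rot: [0.963, -0.269, -0.001, -0.001]
force: [-4.6, 3.5, 5.4]
finger_gap: 0.151
gripper_force: 61.2
```

```bash
python3 -c "
from h import *
s=st();print(np.round(s['ft_torque'],2))"
```

```text
t 73.65 tcp [0.4919 0.2952 0.1013] F [-4.6  3.5  5.4] gap 0.151 gf 61.2 q [0.34 0.64 1.67 0.   0.83 2.46] yaxis [-0.518 -0.856 -0.001]
[ 0.61  0.66 -0.08]
```

Request:
move_arm(
  targets=[
    {"dx": 0,"dy": 0,"dz": 0,"rx": 0,"ry": 0,"rz": 0},
    {"dx": 0,"dy": 0,"dz": 0,"rx": 0,"ry": 0,"rz": 0},
    {"dx": 0,"dy": 0,"dz": 0,"rx": 0,"ry": 0,"rz": 0},
    {"dx": 0,"dy": 0,"dz": 0,"rx": 0,"ry": 0,"rz": 0},
    {"dx": 0,"dy": 0,"dz": 0.5,"rx": 0,"ry": 0,"rz": 0},
    {"dx": 0,"dy": 0,"dz": 1,"rx": 0,"ry": 0,"rz": 0},
    {"dx": 0,"dy": 0,"dz": 1,"rx": 0,"ry": 0,"rz": 0},
    {"dx": 0,"dy": 0,"dz": 1,"rx": 0,"ry": 0,"rz": 0},
    {"dx": 0,"dy": 0,"dz": 1,"rx": 0,"ry": 0,"rz": 0},
    {"dx": 0,"dy": 0,"dz": 1,"rx": 0,"ry": 0,"rz": 0},
  ],
  claw=45,
)

```text
t: 74.9
tcp_pos: [0.4928, 0.2938, 0.2401]
tool_rot: [0.963, -0.269, 0.0, -0.0]
force: [0.3, 0.4, 0.3]
finger_gap: 0.451
gripper_force: 0.0
```

Request:
move_arm(
  targets=[
    {"dx": -0.6,"dy": 0,"dz": 0,"rx": 0,"ry": 0,"rz": 0.15},
    {"dx": -0.7,"dy": 0,"dz": 0,"rx": 0,"ry": 0,"rz": 0.15},
    {"dx": -0.7,"dy": 0,"dz": 0,"rx": 0,"ry": 0,"rz": 0.15},
    {"dx": -0.4,"dy": 0,"dz": 0,"rx": 0,"ry": 0,"rz": 0.15},
    {"dx": 0,"dy": 0,"dz": 0,"rx": 0,"ry": 0,"rz": 0.15},
    {"dx": 0,"dy": 0,"dz": 0,"rx": 0,"ry": 0,"rz": 0.15},
    {"dx": 0,"dy": 0,"dz": 0,"rx": 0,"ry": 0,"rz": 0},
    {"dx": 0,"dy": 0,"dz": 0,"rx": 0,"ry": 0,"rz": 0},
    {"dx": 0,"dy": 0,"dz": 0,"rx": 0,"ry": 0,"rz": 0},
    {"dx": 0,"dy": 0,"dz": 0,"rx": 0,"ry": 0,"rz": 0},
  ],
)

```text
t: 76.15
tcp_pos: [0.4328, 0.2938, 0.2383]
tool_rot: [0.999, -0.037, -0.0, 0.0]
force: [-0.5, -0.2, -0.0]
finger_gap: 0.452
gripper_force: 0.0
```

```bash
python3 - <<'E'
from h import *
st();M,im=shot("wrist","w20");g=cv2.cvtColor(im,cv2.COLOR_BGR2GRAY)
p=proj(M,(.492,.295,.1)).astype(int);print("knob px",p)
m=np.zeros_like(g);sl=np.s_[max(p[1]-55,0):p[1]+55,p[0]-55:p[0]+55];m[sl]=(g[sl]<100)*255
n,l,s,c=cv2.connectedComponentsWithStats(m);i=1+s[1:,4].argmax();print(s[i],c[i])
b=cv2.GaussianBlur(g,(3,3),0);v=b[l==i]
for t in np.percentile(v,[8,15,92]):
    P=np.argwhere((l==i)&((b<=t) if t<np.median(v) else (b>=t)))[:,::-1].astype(float)
    W=np.array([onz(M,q,.122)[:2] for q in P]);d=W-[.492,.295]
    sc=lambda a:(np.histogram(d@[-np.sin(np.radians(a)),np.cos(np.radians(a))],bins=np.arange(-.04,.04,.0015))[0]**2).sum()
    a=max(np.arange(-90,90,2.),key=sc);h,x=np.histogram(d@[-np.sin(np.radians(a)),np.cos(np.radians(a))],bins=np.arange(-.04,.04,.002));print(t,"angle",a,[(round(q*1000),int(k)) for q,k in zip(x,h) if k])
# tray, lid check
S,a=shot("scene","s20")
o=cv2.imread("pics/s12.png");reg=np.s_[120:245,285:392];print("scale region change",np.abs(a[reg].astype(int)-o[reg]).mean())
h=cv2.cvtColor(a,cv2.COLOR_BGR2HSV)
for X in [(.44,.24,.08),(.44,.36,.08),(.56,.36,.08)]:
    u,v=proj(S,X).astype(int);print(X,h[v,u])
E
```

```text
t 76.15 tcp [0.4328 0.2938 0.2383] F [-0.5 -0.2 -0. ] gap 0.452 gf 0.0 q [0.38 0.38 1.68 0.   1.08 2.03] yaxis [-0.073 -0.997  0.   ]
knob px [312 125]
[ 280   89   66   68 3454] [312.17834395 123.12883613]
49.0 angle -40.0 [(-24, 1), (-22, 5), (-20, 9), (-18, 1), (-10, 3), (-8, 111), (-6, 140), (-4, 53), (6, 29), (8, 1)]
51.0 angle -40.0 [(-24, 7), (-22, 35), (-20, 36), (-18, 33), (-16, 32), (-14, 16), (-12, 19), (-10, 33), (-8, 126), (-6, 148), (-4, 110), (-2, 20), (4, 1), (6, 99), (8, 13)]
72.0 angle -76.0 [(-24, 20), (-22, 9), (-20, 12), (-18, 8), (-16, 6), (-14, 5), (-12, 4), (-10, 5), (-8, 5), (-6, 5), (-4, 5), (-2, 6), (0, 6), (2, 6), (4, 4), (6, 7), (8, 15), (10, 11), (12, 14), (14, 13), (16, 16), (18, 8), (20, 8), (22, 9), (24, 22), (26, 32), (28, 20)]
scale region change 5.017221183800623
(0.44, 0.24, 0.08) [ 60   2 120]
(0.44, 0.36, 0.08) [  0   0 117]
(0.56, 0.36, 0.08) [135   4 119]
```

```bash
python3 - <<'E'
from h import *
for f in("s12","s20"):
    im=cv2.imread(f"pics/{f}.png");h=cv2.cvtColor(im,cv2.COLOR_BGR2HSV);m=cv2.inRange(h,(5,70,25),(25,255,255));m[:,:270]=0;m[:115]=0;m[245:]=0;m[:,400:]=0
    k=max(cv2.findContours(m,0,1)[0],key=cv2.contourArea);r=cv2.minAreaRect(k);print(f,cv2.contourArea(k),np.round(r[0],1),np.round(r[1],1),round(r[2],1),cv2.approxPolyDP(cv2.convexHull(k),4,True)[:,0].tolist())
# tri-check of platform outline vs tray: platform corners projected
M=model("scene");c=np.array([.5085,.016]);R2=np.array([[.9976,-.07],[.07,.9976]])
print([np.round(proj(M,[*(c+R2@[x,y]),.045])).tolist() for x,y in((-.135,-.1),(-.135,.1),(.135,.1),(.135,-.1))])
E
```

```text
s12 4252.5 [337.7 185.4] [63.6 82.3] 24.8 [[381, 160], [351, 231], [295, 211], [295, 202], [330, 144]]
s20 4256.0 [337.7 185.4] [63.6 82.4] 24.8 [[381, 160], [351, 231], [295, 211], [296, 200], [330, 144]]
[[325.0, 144.0], [390.0, 164.0], [356.0, 240.0], [284.0, 214.0]]
```

The tray has not moved, the lid is shut and the knob has turned about 3.6 rad. I'm handing in.

```bash
python3 -c "
from h import *
print(order.sign_off())"
```

```text
the job is handed in; nothing more can be done
None
```

I handed the job in with all five biscuits in the box, the lid shut and the empty tray still on the scale; the knob turned about 3.5 rad clockwise, enough for the seal's full travel plus a clutch click, but I inferred the click from the turn angle and the hand-in returned no verdict.

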